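Fill the sample tray and slide it over the sill into the autosampler

TASK

Fill every empty cell of the white bottle tray with one of the blue-capped sample bottles standing on the bench, while the tray is still on the autosampler's loading shelf. Then raise the tray's leading end just over the sill and slide it across onto the deck until it is fully home against the end stops, level and never lifted clear of the shelf and deck. Finally press the green start button, and leave the glassware and reagents around alone.

Things in the scene. Friction and masses are not known exactly. Their poses are not given: they have to be found in the camera images.
- sampler: Fixed white autosampler. Origin: on the bench under the sill; z up, y along the slide. Loading shelf y -235 to 0 mm, 176 wide, top 38 mm up; sill (orange edge) at y 0; steel deck y 0 to 255, 200 wide, top 46 up. On the deck guide rails 16 high, 138 apart, flared at the sill; end stops 18 high, |x| 46 to 68, face at y 202. Console y 255 to 360, 110 high; needle tower on it at x 80, y 335, 260 tall.
- start (a joint): Travel of the green start button, m: 0 released, 0.006 fully down, pressed beyond 0.004; a spring of about 5 N pushes it back up. Round, 30 mm across, on the sampler's console: its middle at sampler x -55, y 305 mm, its top 132 mm above the bench. Pressed straight down.
- tray: White tray, 130 (x) by 194 mm (y, leading end +y), walls 36 high, 260 g empty, loose. Origin: centre of its underside, z up. It starts on the loading shelf, leading wall 10 to 30 mm short of the sill; home it is at sampler x 0, y 105, z 46 mm, axes parallel. Black grip lug on each end: block 20 x 20 mm, |y| 111 to 131, 14 to 54 mm up; pinched across x it lets the tray pivot.
- cell1 (a point): Centre of the floor of cell 1 of the tray, at tray x -31.5, y -63.4, z 4 mm. Cell about 59 mm square inside, dividers 30 mm high. A bottle in it has its origin here, give or take 5 mm.
- cell2 (a point): Centre of the floor of cell 2 of the tray, at tray x -31.5, y 0.0, z 4 mm. Cell about 59 mm square inside, dividers 30 mm high. A bottle in it has its origin here, give or take 5 mm.
- cell3 (a point): Centre of the floor of cell 3 of the tray, at tray x -31.5, y 63.4, z 4 mm. Cell about 59 mm square inside, dividers 30 mm high. A bottle in it has its origin here, give or take 5 mm.
- cell4 (a point): Centre of the floor of cell 4 of the tray, at tray x 31.5, y -63.4, z 4 mm. Cell about 59 mm square inside, dividers 30 mm high. A bottle in it has its origin here, give or take 5 mm.
- cell5 (a point): Centre of the floor of cell 5 of the tray, at tray x 31.5, y 0.0, z 4 mm. Cell about 59 mm square inside, dividers 30 mm high. A bottle in it has its origin here, give or take 5 mm.
- cell6 (a point): Centre of the floor of cell 6 of the tray, at tray x 31.5, y 63.4, z 4 mm. Cell about 59 mm square inside, dividers 30 mm high. A bottle in it has its origin here, give or take 5 mm.
- racked1: A clear sample bottle like the others: round, 52 mm diameter to 52 mm up, shoulder above it, blue cap 30 mm diameter from 62 to 84 mm up (take it by the cap), yellow label band, 84 mm tall over all, about 90 g. Origin: centre of its underside, z up when it stands. If present it starts in cell 1; absent (None) in some runs, and the cell is then empty.
- racked2: A clear sample bottle like the others: round, 52 mm diameter to 52 mm up, shoulder above it, blue cap 30 mm diameter from 62 to 84 mm up (take it by the cap), yellow label band, 84 mm tall over all, about 90 g. Origin: centre of its underside, z up when it stands. If present it starts in cell 2; absent (None) in some runs, and the cell is then empty.
- racked3: A clear sample bottle like the others: round, 52 mm diameter to 52 mm up, shoulder above it, blue cap 30 mm diameter from 62 to 84 mm up (take it by the cap), yellow label band, 84 mm tall over all, about 90 g. Origin: centre of its underside, z up when it stands. If present it starts in cell 3; absent (None) in some runs, and the cell is then empty.
- racked4: A clear sample bottle like the others: round, 52 mm diameter to 52 mm up, shoulder above it, blue cap 30 mm diameter from 62 to 84 mm up (take it by the cap), yellow label band, 84 mm tall over all, about 90 g. Origin: centre of its underside, z up when it stands. If present it starts in cell 4; absent (None) in some runs, and the cell is then empty.
- racked5: A clear sample bottle like the others: round, 52 mm diameter to 52 mm up, shoulder above it, blue cap 30 mm diameter from 62 to 84 mm up (take it by the cap), yellow label band, 84 mm tall over all, about 90 g. Origin: centre of its underside, z up when it stands. If present it starts in cell 5; absent (None) in some runs, and the cell is then empty.
- racked6: A clear sample bottle like the others: round, 52 mm diameter to 52 mm up, shoulder above it, blue cap 30 mm diameter from 62 to 84 mm up (take it by the cap), yellow label band, 84 mm tall over all, about 90 g. Origin: centre of its underside, z up when it stands. If present it starts in cell 6; absent (None) in some runs, and the cell is then empty.
- spare1: A clear sample bottle like the others: round, 52 mm diameter to 52 mm up, shoulder above it, blue cap 30 mm diameter from 62 to 84 mm up (take it by the cap), yellow label band, 84 mm tall over all, about 90 g. Origin: centre of its underside, z up when it stands. It starts upright on the bench in front of or to the right of the sampler; there are always enough, and any may be used; those not needed stay on the bench.
- spare2: A clear sample bottle like the others: round, 52 mm diameter to 52 mm up, shoulder above it, blue cap 30 mm diameter from 62 to 84 mm up (take it by the cap), yellow label band, 84 mm tall over all, about 90 g. Origin: centre of its underside, z up when it stands. It starts upright on the bench in front of or to the right of the sampler; there are always enough, and any may be used; those not needed stay on the bench.
- spare3: A clear sample bottle like the others: round, 52 mm diameter to 52 mm up, shoulder above it, blue cap 30 mm diameter from 62 to 84 mm up (take it by the cap), yellow label band, 84 mm tall over all, about 90 g. Origin: centre of its underside, z up when it stands. It starts upright on the bench in front of or to the right of the sampler; there are always enough, and any may be used; those not needed stay on the bench.
- spare4: A clear sample bottle like the others: round, 52 mm diameter to 52 mm up, shoulder above it, blue cap 30 mm diameter from 62 to 84 mm up (take it by the cap), yellow label band, 84 mm tall over all, about 90 g. Origin: centre of its underside, z up when it stands. It starts upright on the bench in front of or to the right of the sampler; there are always enough, and any may be used; those not needed stay on the bench.
- spare5: A clear sample bottle like the others: round, 52 mm diameter to 52 mm up, shoulder above it, blue cap 30 mm diameter from 62 to 84 mm up (take it by the cap), yellow label band, 84 mm tall over all, about 90 g. Origin: centre of its underside, z up when it stands. It starts upright on the bench in front of or to the right of the sampler; there are always enough, and any may be used; those not needed stay on the bench.
- amber_large: Bystander: brown reagent bottle, 68 mm diameter, 130 mm tall, behind the sampler. Origin under its centre.
- amber_small: Bystander: brown reagent bottle, 54 mm diameter, 95 mm tall, among the sample bottles. Origin under its centre.
- flask: Bystander: conical flask, 84 mm diameter, 120 mm tall, behind the sampler. Origin under its centre.
- beaker: Bystander: glass beaker, 72 mm diameter, 80 mm tall, on the bench to the left. Origin under its centre.
Not all that is in view belongs to the job. Leave any purple look-alike of the spare4 alone.

How it is judged:
On the way, in this order (a step that is already met when the one before it is completed fails the run):
1. every cell of the tray holds a sample bottle while the tray is still on the loading shelf (distance between any of racked1, racked2, racked3, racked4, racked5, racked6, spare1, spare2, spare3, spare4, spare5 and cell1 below 0.012 m and distance between any of racked1, racked2, racked3, racked4, racked5, racked6, spare1, spare2, spare3, spare4, spare5 and cell2 below 0.012 m and distance between any of racked1, racked2, racked3, racked4, racked5, racked6, spare1, spare2, spare3, spare4, spare5 and cell3 below 0.012 m and distance between any of racked1, racked2, racked3, racked4, racked5, racked6, spare1, spare2, spare3, spare4, spare5 and cell4 below 0.012 m and distance between any of racked1, racked2, racked3, racked4, racked5, racked6, spare1, spare2, spare3, spare4, spare5 and cell5 below 0.012 m and distance between any of racked1, racked2, racked3, racked4, racked5, racked6, spare1, spare2, spare3, spare4, spare5 and cell6 below 0.012 m and y of tray in the frame of sampler below -0.08 m), for 0.2 s.
2. the filled tray bridges the sill, its middle within 70 mm of it and no more than 8 mm above deck height (y of tray in the frame of sampler between -0.07 and 0.07 m and z of tray in the frame of sampler below 0.054 m), for 0.1 s.
3. the filled tray is home on the deck against the end stops and flat (y of tray in the frame of sampler between 0.099 and 0.111 m and x of tray in the frame of sampler between -0.009 and 0.009 m and z of tray in the frame of sampler between 0.042 and 0.05 m and angle between tray's own z axis and vertical below 0.03 rad), for 0.2 s.
4. the start button is pressed with the tray home (value of joint start above 0.004 m and y of tray in the frame of sampler above 0.099 m), for 0.05 s.
At the end, for the whole second after the job is handed in: The tray is flat on the deck (0.03 rad, 4 mm), at rest, within 6 mm of home along the slide and 9 mm across it; each of its six cells holds a sample bottle on the cell floor (origin within 12 mm of the cell point); the start button has been pressed and is released (all of step 3 and distance between any of racked1, racked2, racked3, racked4, racked5, racked6, spare1, spare2, spare3, spare4, spare5 and cell1 below 0.012 m and distance between any of racked1, racked2, racked3, racked4, racked5, racked6, spare1, spare2, spare3, spare4, spare5 and cell2 below 0.012 m and distance between any of racked1, racked2, racked3, racked4, racked5, racked6, spare1, spare2, spare3, spare4, spare5 and cell3 below 0.012 m and distance between any of racked1, racked2, racked3, racked4, racked5, racked6, spare1, spare2, spare3, spare4, spare5 and cell4 below 0.012 m and distance between any of racked1, racked2, racked3, racked4, racked5, racked6, spare1, spare2, spare3, spare4, spare5 and cell5 below 0.012 m and distance between any of racked1, racked2, racked3, racked4, racked5, racked6, spare1, spare2, spare3, spare4, spare5 and cell6 below 0.012 m and linear speed of tray below 0.02 m/s and value of joint start below 0.002 m); the robot touches nothing.
It fails at once if the tray is tilted by more than 0.2 rad (angle between tray's own z axis and vertical above 0.2 rad).
It fails at once if the tray is lifted clear: the middle of its underside more than 14 mm above the deck (z of tray in the frame of sampler above 0.06 m).
It fails at once if a reagent bottle, the flask or the beaker is moved by more than 30 mm (distance of any of amber_large, amber_small, flask, beaker from where it was at the start of the episode above 0.03 m).
Of racked1, racked2, racked3, racked4, racked5, racked6 only 1 to 2 are there at a start; the rules pass over those that are not, and their reading is None.
At some moment in a run one of spare1, spare2, spare3, spare4, spare5 may be knocked a few centimetres aside while the robot is not near it.
It also fails if it takes over 208 s, if anything falls off the work surface, if the arm or the gripper's body presses on something with over 40 N, if the wrist force passes 120 N, or if a joint passes its speed limit or range.

ROBOT

A 6-joint arm with a two-finger parallel gripper is mounted at the origin on the work surface. World frame = base frame: x ahead of the robot, y to its left, z up, the work surface at z = 0. Lengths are in m, angles in rad, forces in N, time in s.
With the tool pointing down it reaches from about 0.35 to 0.775 m from the base axis. Payload 7.3 kg.
Tool frame: the origin (TCP) lies at the very end of the fingers, on their centre line; the grasp point (between the pads) lies 19 mm behind it; z points along the fingers, y is the direction in which the jaws open and shut (so a half turn about z gives the same grasp; the last joint's range is limited). The gripper opens to 92 mm and grips with 3 to 60 N. Pads are 19 mm wide; open, the fingers measure 130 mm over their backs; the gripper's body (75 mm by 190 mm) begins 47 mm behind the grasp point.
Start: joints at [0.979, 0.342, 1.524, -0, 1.275, -0.146], TCP at [0.226, 0.474, 0.227] pointing down, gripper open.
Joint ranges: [-2.53, 2.53], [-0.77, 2.02], [0.04, 2.7], [-1, 4.14], [0.28, 2.66], [-3.11, 3.11]. Speed limits (rad/s): [2.57, 2.57, 3.14, 3.14, 3.14, 3.14].

INTERFACE

Orientations are given as [roll, pitch, yaw] about the fixed x, y, z axes, in that order (R = Rz(yaw) Ry(pitch) Rx(roll)).
In Python, from cell import robot gives the robot as it stands.
- The arm moves only by the tool apply_moves, never from a script. Its argument "plan" is a list of rows, each an object of numbers: "tx", "ty", "tz": the shift along the tool's x, y, z in m; "yaw": the turn about the tool's z in rad; "grip": the opening, from -1 (shut) to 1 (fully open), so that 0 is half open. In form: [{"tx": .., "ty": .., "tz": .., "yaw": .., "grip": ..}, ...]. A call has 1 to 8 rows; each row is the pose to reach, as a shift and turn from the pose commanded when the call began, along the tool's axes at that moment; what a row does not reach only later rows make up. A row lasts 1/8 s, in which the tool goes at most 62.5 mm and 10.7 degrees, less where a joint would pass 70% of its speed; a pose out of reach is approached as far as the arm can. A call with a gripper value outside its range is refused whole. The fingers move at their own pace and stop on an object; "force" is the grip in N (left out, the last holds). Time passes only in rows, so rows that repeat a pose let the fingers close. It gives the time, the measured TCP pose, the force and the opening at its end, in the units of the state.
- robot.observe(): the state, without advancing time (a new reading comes with each control period).
- robot.read_camera(name): name is "scene" or "side" or "wrist"; returns (picture, depth): 420x560x3 uint8, red, green, blue; 420x560 float32, m along the optical axis (not along the pixel's ray), 0 where there is no reading.
- robot.get_calibration(name): a dict with "camera_matrix" (3x3 intrinsics, pixels), "R" (3x3) and "t" (3): a world point X has camera coordinates R X + t. Camera axes: x right, y down, z forward; pixel columns grow to the right and rows downward; lengths in m; the calibration is good to about 2 mm. A picture is of the moment at which its call begins: read the wrist's pose just before it. get_calibration takes no time and is no camera call; for the wrist camera it gives the pose at the moment of the call.
- robot.hand_in(): hands the job in, once; it reports no verdict.
Trained networks look in the newest picture that a camera, given by its name, has taken for a name from the list of things; names that differ only in an ending like _2 or _b are one class to them, and where a whole thing is asked for, a point or a joint stands for the part that bears it (a point fixed in the world has none). Each returns a list of dicts, best first, with "confidence" (0 to 1); they miss things now and then, are a little off and sometimes report something else, mostly with a low value. They report only what shows in the picture. A call takes as long as a camera call. They do not tell look-alikes from the thing itself.
- robot.outline_of(label, camera): "region" (420x560 bool, what is visible of it) and "pixel" ([row, column] in pixels, amid what is visible of it).
- robot.tip_of(label, camera): "pixel" ([row, column] in pixels: a listed point, or the origin of a listed thing).
The state is a dict: "time": time; "qpos": joint angles; "qvel": joint speeds; "joint_efforts": joint torques, N m; "tool_pos": TCP position; "tool_rot": TCP orientation; "contact_force": force on the tool from outside, world axes, zero at the start; "torque": the same for the moment, N m; "opening": finger opening in m.
Only numpy, scipy, OpenCV 4.12 (cv2) and the standard library are available. Lean on these libraries where they do the work, as an engineer would, in place of code of your own. Each camera call takes 0.05 s, during which the arm holds its last target.

## Working session

There is one attempt and no reset: what is moved stays moved. The work goes in short steps, Python scripts to look and compute and a tool call to move; the robot and the scene stay as the last step left them, time stands still between calls to the robot, and variables do not carry over. Pictures are saved under pics/ and viewed, and the job is handed in when it is done.

Besides the shell and the picture viewer there is one more tool, called after "Emit:" by a JSON object that holds its "name" and its "arguments", one argument or row to a line. apply_moves: Moves the arm, as the interface text tells. Its arguments: {"type":"object","properties":{"plan":{"type":"array","items":{"type":"object","properties":{"tx":{"type":"number"},"ty":{"type":"number"},"tz":{"type":"number"},"yaw":{"type":"number"},"grip":{"type":"number"}}}},"force":{"type":"number"}},"required":["plan"]}

```bash
ls; mkdir -p pics; cat > h.py <<'E'
import numpy as np, cv2
from cell import robot
def snap(n,f):
    p,d=robot.read_camera(n); cv2.imwrite('pics/'+f,p[:,:,::-1]); np.savez('pics/'+n+'_last.npz',p=p,d=d); return p,d
def cal(n):
    c=robot.get_calibration(n); return np.array(c['camera_matrix']),np.array(c['R']),np.array(c['t'])
def unproj(n,px,d=None,z=None,c=None):
    K,R,t=c or cal(n); r,cc=px
    ray=np.linalg.inv(K)@np.array([cc,r,1.])
    if d is not None: return R.T@(ray*d-t)
    o=-R.T@t; v=R.T@ray; return o+v*(z-o[2])/v[2]
def proj(n,X,c=None):
    K,R,t=c or cal(n); q=K@(R@np.array(X)+t); return q[1]/q[2],q[0]/q[2]
E
python3 - <<'E'
from h import *
print(robot.observe())
for n in('scene','side','wrist'):
    snap(n,n+'0.png'); K,R,t=cal(n); print(n,K[0,0],-R.T@t,R[2])
E
```

```text
pics
{'time': 0.0, 'qpos': array([ 9.79026910e-01,  3.42738975e-01,  1.52502023e+00, -1.43203242e-05,
        1.27538078e+00, -1.46011782e-01]), 'qvel': array([ 0.00101655, -0.00040865, -0.00146358, -0.00038485,  0.00123798,
       -0.00044271]), 'joint_efforts': array([-5.41553181e-04, -4.31243491e+01, -2.44224930e+01,  7.16901803e-02,
        5.59424073e-02, -1.41549922e-04]), 'tool_pos': array([0.22611101, 0.47336534, 0.2260354 ]), 'tool_rot': array([-3.14005980e+00, -2.11578568e-04,  2.69583904e+00]), 'contact_force': array([ 0.39692427, -0.12617655, -0.08827457]), 'torque': array([ 0.06132023, -0.00822599, -0.00325553]), 'opening': 0.09185930607600301}
scene 527.2952037162602 [ 1.19612028 -0.60105597  1.28658802] [-0.44286402  0.39129623 -0.80669618]
side 518.7509137844831 [ 0.29170334 -0.76642874  1.00650568] [ 0.21703809  0.60697508 -0.76451012]
wrist 328.97292325963997 [0.1572576  0.50656688 0.3840902 ] [ 0.25803075 -0.12412198 -0.9581304 ]
```

View pics/scene0.png

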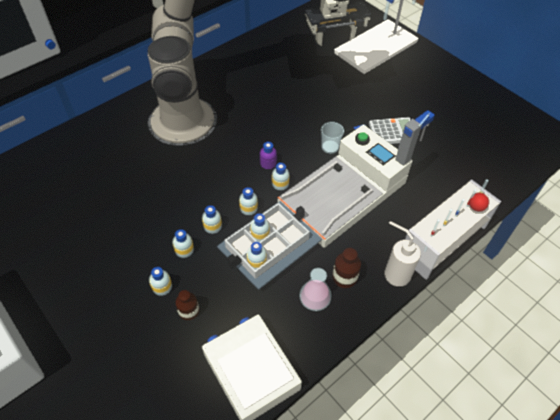

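View pics/side0.png

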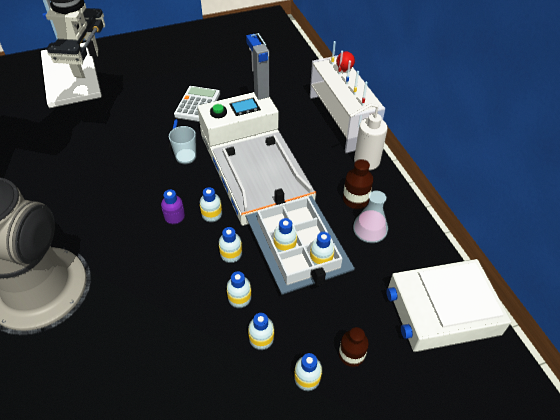

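View pics/wrist0.png

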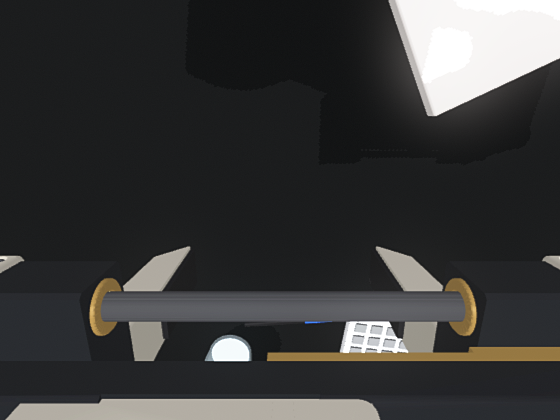

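The scene view shows five blue-capped spares at (row,col) about (178,281), (202,249), (219,212), (243,183) and (281,161). The purple look-alike is at (155,268). The racked bottles are at (228,260) and (255,257), and the brown amber_small is at (303,187) near the last spare. Next I'll measure these.

```bash
cat >> h.py <<'E'
def cloud(n,f=None):
    z=np.load('pics/'+n+'_last.npz'); p,d=z['p'],z['d']
    K,R,t=cal(n); v,u=np.mgrid[0:420,0:560]
    P=np.stack([(u-K[0,2])/K[0,0]*d,(v-K[1,2])/K[1,1]*d,d],-1)
    W=(P-t)@R
    W[d<=0]=np.nan
    return p,W
def caps(n,zlo=.05,zhi=.16):
    p,W=cloud(n); hsv=cv2.cvtColor(p,cv2.COLOR_RGB2HSV)
    m=((hsv[...,0]>100)&(hsv[...,0]<122)&(hsv[...,1]>130)&(hsv[...,2]>60)&(W[...,2]>zlo)&(W[...,2]<zhi)).astype(np.uint8)
    k,l,s,c=cv2.connectedComponentsWithStats(m,connectivity=8); out=[]
    for i in range(1,k):
        if s[i,4]<25: continue
        q=W[l==i]; top=np.percentile(q[:,2],90)
        if q[:,2].max()-q[:,2].min()>.05 : pass
        # top-edge fit: cap centre from circle fit of side points r=15mm
        from scipy.optimize import least_squares
        f=lambda x:(np.maximum(np.hypot(q[:,0]-x[0],q[:,1]-x[1]),0)-.015)*(q[:,2]<top-.004)
        cam=-cal(n)[1].T@cal(n)[2]; m0=q[:,:2].mean(0); dirn=(m0-cam[:2])/np.linalg.norm(m0-cam[:2])
        r=least_squares(f,m0+dirn*.008,loss='soft_l1',f_scale=.002)
        out.append((c[i][::-1].round(),s[i,4],r.x.round(4),m0.round(4),round(top,4)))
    return out
E
python3 - <<'E'
from h import *
for n in('scene','side'):
    print(n)
    for o in caps(n): print(*o)
for n in('scene','side'):
    robot.read_camera(n)
    for l in ('spare1','sampler','tray','cell1','cell2','cell3','cell4','cell5','cell6','start','amber_small','racked1'):
        z={'sampler':0,'tray':.038,'start':.132,'spare1':0,'amber_small':0,'racked1':.042}.get(l,.042)
        for r in robot.tip_of(l,n)[:7]:
            print(n,l,round(r['confidence'],2),np.round(r['pixel']),unproj(n,r['pixel'],z=z).round(4))
print(robot.observe()['time'])
E
```

```text
scene
[  2. 555.] 40 [0.4555 1.5169] [0.4561 1.5232] 0.0639
[44. 50.] 62 [-0.583  -0.1793] [-0.5735 -0.1817] 0.0776
[147. 268.] 64 [0.3347 0.102 ] [0.3409 0.0976] 0.0875
[168. 281.] 63 [0.424  0.0776] [0.4301 0.0732] 0.087
[193. 247.] 64 [ 0.436  -0.0571] [ 0.4411 -0.0612] 0.087
[211. 210.] 68 [ 0.4186 -0.1795] [ 0.4245 -0.1814] 0.0879
[220. 259.] 66 [ 0.5533 -0.1064] [ 0.557  -0.1125] 0.1304
[236. 181.] 76 [ 0.4338 -0.2865] [ 0.4384 -0.2899] 0.0871
[248. 256.] 62 [ 0.6173 -0.1686] [ 0.6226 -0.1744] 0.1295
[273. 157.] 83 [ 0.4913 -0.4004] [ 0.4964 -0.4011] 0.0872
side
[ 44. 511.] 4141 [1.4753 0.3424] [1.4751 0.3522] 0.1468
[194. 209.] 128 [0.4259 0.0781] [0.4256 0.0711] 0.0855
[197. 170.] 138 [0.3361 0.1028] [0.3362 0.0959] 0.0859
[226. 285.] 147 [ 0.5548 -0.1068] [ 0.5518 -0.1131] 0.127
[235. 229.] 152 [ 0.437  -0.0561] [ 0.4361 -0.0621] 0.0855
[240. 323.] 156 [ 0.6179 -0.1694] [ 0.6151 -0.1755] 0.1277
[280. 238.] 167 [ 0.4208 -0.1777] [ 0.4199 -0.1834] 0.086
[321. 260.] 184 [ 0.4349 -0.2873] [ 0.4335 -0.2921] 0.0853
[362. 309.] 205 [ 0.4939 -0.3995] [ 0.4916 -0.4035] 0.0861
scene s
[... 1935 characters left out ...]
37. 294.] [ 0.6199 -0.0387  0.042 ]
scene cell5 0.86 [234. 262.] [ 0.5563 -0.1022  0.042 ]
scene cell5 0.78 [224. 279.] [ 0.5623 -0.0431  0.042 ]
scene cell5 0.69 [261. 259.] [ 0.6187 -0.1637  0.042 ]
scene cell6 0.96 [247. 243.] [ 0.5557 -0.168   0.042 ]
scene cell6 0.96 [245. 274.] [ 0.6057 -0.0982  0.042 ]
scene cell6 0.92 [237. 294.] [ 0.6199 -0.0387  0.042 ]
scene cell6 0.86 [234. 262.] [ 0.5563 -0.1022  0.042 ]
scene cell6 0.78 [224. 279.] [ 0.5623 -0.0431  0.042 ]
scene cell6 0.69 [261. 259.] [ 0.6187 -0.1637  0.042 ]Traceback (most recent call last):
  File "<stdin>", line 9, in <module>
ValueError: it knows: amber_large, amber_small, beaker, cell, flask, racked, sampler, spare, tray
```

```bash
cat > m.py <<'E'
from h import *
import sys
def ang(v): return np.degrees(np.arctan2(v[1],v[0]))
for n in('scene','side'):
    p,W=cloud(n); hsv=cv2.cvtColor(p,cv2.COLOR_RGB2HSV).astype(int); H,S,V=hsv[...,0],hsv[...,1],hsv[...,2]; Z=W[...,2]
    roi=(abs(W[...,0]-.6)<.16)&(W[...,1]>-.26)&(W[...,1]<.5)
    o=roi&(H>3)&(H<18)&(S>120)&(V>110)&(Z>.03)&(Z<.06)&(abs(W[...,1])<.06)
    q=W[o]; 
    if len(q)>5:
        l=cv2.fitLine(q[:,:2].astype(np.float32),cv2.DIST_HUBER,0,.01,.01).ravel(); l*=np.sign(l[0])
        print(n,'orange',len(q),ang(l[:2]),q.mean(0).round(4),q[:,0].min(),q[:,0].max())
    g=roi&(H>45)&(H<80)&(S>100)&(V>50)&(W[...,1]>.2)
    q=W[g]; print(n,'green',len(q),q.mean(0).round(4),q.min(0).round(4),q.max(0).round(4))
    t=roi&(Z>.066)&(Z<.080)&(S<60)&(V>120)&(W[...,1]<.02)
    q=W[t]; r=cv2.minAreaRect(q[:,:2].astype(np.float32)); print(n,'walltop',len(q),r)
    e=roi&(Z>.057)&(Z<.072)&(V<70)&(W[...,1]>.1)&(W[...,1]<.26)
    k,lb,s,c=cv2.connectedComponentsWithStats(e.astype(np.uint8))
    for i in range(1,k):
        if s[i,4]>8: print(n,'stop',c[i].round(),s[i,4],W[lb==i].mean(0).round(4),W[lb==i].min(0).round(4),W[lb==i].max(0).round(4))
    # lugs: black
    e=roi&(Z>.06)&(Z<.105)&(V<60)&(W[...,1]<.06)
    k,lb,s,c=cv2.connectedComponentsWithStats(e.astype(np.uint8))
    for i in range(1,k):
        if s[i,4]>8: print(n,'lug',c[i].round(),s[i,4],W[lb==i].mean(0).round(4),W[lb==i].min(0).round(4),W[lb==i].max(0).round(4))
    big=cv2.resize(p,None,fx=4,fy=4,interpolation=cv2.INTER_CUBIC)
    a=(400,600) if n=='scene' else (330,750)
    if n=='scene': crop=big[560:1160,860:1660]
    else: crop=big[360:1160,800:1440]; crop=cv2.resize(crop,(480,600))
    cv2.imwrite('pics/crop_%s_%s.png'%(n,sys.argv[1]),crop[:,:,::-1])
E
python3 m.py 0
```

```text
scene orange 50 1.3237238 [0.5889 0.0174 0.0474] 0.48911800356356333 0.6796931587794248
scene green 66 [0.5244 0.3155 0.1315] [0.5054 0.2994 0.1206] [0.5388 0.3341 0.1377]
scene walltop 685 ((0.5498726963996887, -0.1070198193192482), (0.20661622285842896, 0.2004638910293579), 0.9538604021072388)
scene stop [337. 167.] 29 [0.5251 0.2195 0.0634] [0.5147 0.2135 0.0574] [0.5344 0.2285 0.0704]
scene stop [364. 188.] 20 [0.6368 0.2229 0.0642] [0.6287 0.2183 0.0595] [0.6437 0.231  0.0703]
scene lug [299. 213.] 73 [0.5886 0.0076 0.0802] [ 0.5777 -0.0048  0.06  ] [0.595  0.0189 0.0956]
scene lug [233. 261.] 121 [ 0.5907 -0.2276  0.0791] [ 0.5773 -0.2392  0.0602] [ 0.5983 -0.2075  0.0974]
side orange 111 1.5747468 [0.5835 0.0178 0.0448] 0.4873298937302228 0.6832542881459438
side green 89 [0.5209 0.3143 0.1289] [0.5076 0.3002 0.1196] [0.5365 0.3334 0.1376]
side walltop 884 ((0.6398413777351379, -0.1068011224269867), (0.24020566046237946, 0.19817306101322174), 0.551726758480072)
side stop [270. 139.] 40 [0.6347 0.2232 0.0632] [0.6241 0.2172 0.057 ] [0.6463 0.2303 0.0682]
side stop [230. 150.] 39 [0.5224 0.2204 0.063 ] [0.5115 0.2144 0.0572] [0.5323 0.23   0.0693]
side lug [348. 184.] 47 [ 0.7576 -0.0043  0.0723] [ 0.755  -0.0183  0.06  ] [0.7599 0.011  0.0856]
side lug [279. 196.] 124 [0.5821 0.0069 0.0807] [ 0.5734 -0.0047  0.0605] [0.5927 0.0206 0.0962]
side lug [318. 275.] 171 [ 0.5838 -0.2307  0.0808] [ 0.5759 -0.24    0.06  ] [ 0.5969 -0.2058  0.0955]
```

```bash
python3 -c "
from h import *;print(robot.observe()['time'])"
```

```text
0.65
```

View pics/crop_scene_0.png

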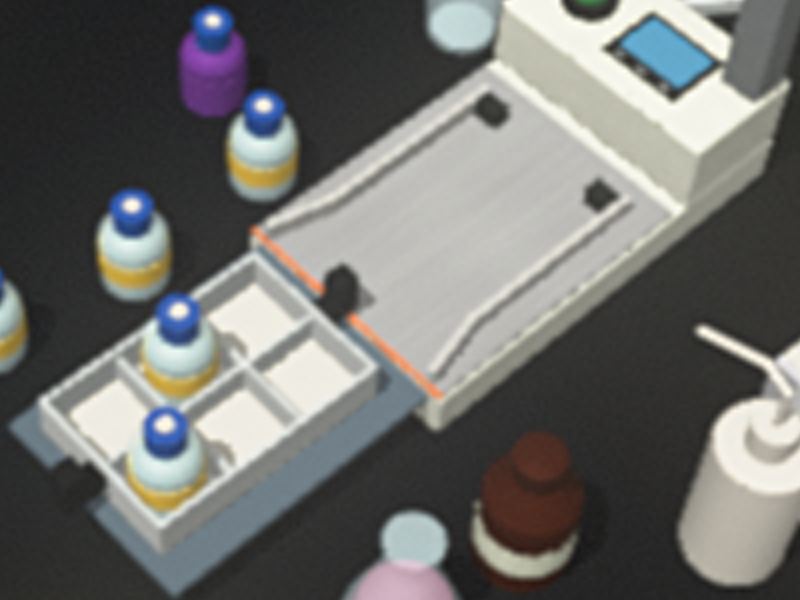

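View pics/crop_side_0.png

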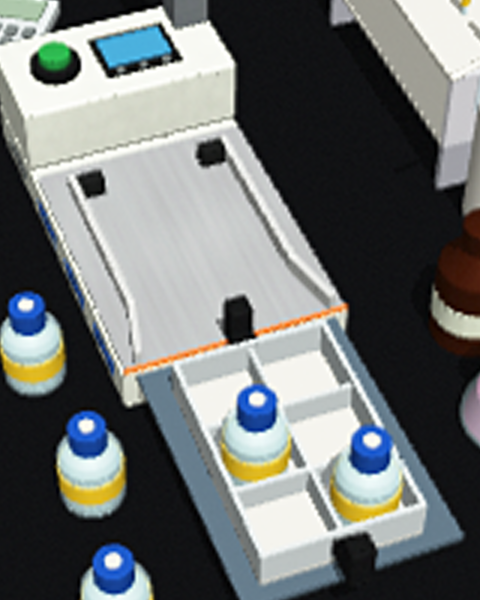

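Measured in world coordinates:
- **Sampler:** origin about (0.585, 0.0175), yaw about 1.5°.
- **Tray:** centre about (0.586, -0.1065), yaw about 0.8°. Cells 2 and 4 are occupied, so 1, 3, 5 and 6 are empty.
- **Spares:** A (.425, .078), B (.4365, -.0565), C (.42, -.1785), D (.434, -.287), E (.4925, -.40). Cap tops are near 0.085, which matches the stated 84 mm.

The purple bottle at (.335, .102) is the decoy.

The crops show blue caps with yellow bands on A and B. I'll take A first, for cell 6.

```bash
cat > mv.py <<'E'
# usage: mv.py x y z worldyaw -> tool-frame shift
from h import *
import sys
x=np.array(list(map(float,sys.argv[1:4]))); psi=float(sys.argv[4])
s=robot.observe(); p=s['tool_pos']; y=s['tool_rot'][2]
tx=np.array([np.cos(y),np.sin(y),0]); ty=np.array([np.sin(y),-np.cos(y),0]); d=x-p
w=-(psi-y); w=(w+np.pi)%(2*np.pi)-np.pi
print('t',s['time'],'pos',p.round(4),'yaw',round(y,4),'open',round(s['opening'],4),'F',s['contact_force'].round(2))
print('tx %.4f ty %.4f tz %.4f yaw %.4f'%(d@tx,d@ty,-d[2],w))
E
python3 mv.py .425 .078 .2 1.585
```

```text
t 0.65 pos [0.2264 0.4737 0.2267] yaw 2.6957 open 0.0918 F [-1.2  -0.9   0.51]
tx -0.3499 ty -0.2714 tz 0.0267 yaw 1.1107
```

Emit:
{"name": "apply_moves", "arguments": {
  "plan": [
    {"tx": -0.04, "ty": -0.031, "tz": 0.0, "yaw": 0.16, "grip": 0.3},
    {"tx": -0.085, "ty": -0.066, "tz": 0.0, "yaw": 0.32, "grip": 0.3},
    {"tx": -0.13, "ty": -0.101, "tz": 0.0, "yaw": 0.48, "grip": 0.3},
    {"tx": -0.175, "ty": -0.136, "tz": 0.0, "yaw": 0.64, "grip": 0.3},
    {"tx": -0.22, "ty": -0.171, "tz": 0.0, "yaw": 0.8, "grip": 0.3},
    {"tx": -0.265, "ty": -0.206, "tz": 0.01, "yaw": 0.96, "grip": 0.3},
    {"tx": -0.31, "ty": -0.24, "tz": 0.02, "yaw": 1.11, "grip": 0.3},
    {"tx": -0.35, "ty": -0.2714, "tz": 0.0267, "yaw": 1.11, "grip": 0.3}
  ],
  "force": 25
}}

```text
time: 1.65
tool_pos: [0.4258, 0.076, 0.1999]
tool_rot: [3.141, -0.0, 1.583]
contact_force: [0.1, 1.0, 0.2]
opening: 0.0598
```

```bash
python3 mv.py .425 .078 .061 1.585; python3 - <<'E'
from h import *
for n in('side','wrist'): 
    snap(n,n+'1.png')
    if n=='side':
        for o in caps(n): print(*o)
E
```

```text
t 1.65 pos [0.4258 0.076  0.1999] yaw 1.5835 open 0.0598 F [0.13 1.01 0.18]
tx 0.0020 ty -0.0008 tz 0.1389 yaw -0.0015
[ 44. 511.] 4138 [1.4746 0.3414] [1.4751 0.352 ] 0.147
[194. 209.] 129 [0.4261 0.0779] [0.4255 0.0711] 0.0852
[197. 170.] 139 [0.3365 0.1027] [0.3361 0.0961] 0.0853
[226. 285.] 148 [ 0.5542 -0.1069] [ 0.5518 -0.1133] 0.1274
[235. 229.] 152 [ 0.4374 -0.0561] [ 0.4362 -0.062 ] 0.0858
[240. 323.] 158 [ 0.6183 -0.1694] [ 0.6151 -0.1756] 0.1271
[280. 238.] 167 [ 0.4204 -0.1777] [ 0.4199 -0.1834] 0.0856
[321. 260.] 184 [ 0.4351 -0.287 ] [ 0.4335 -0.292 ] 0.0851
[362. 309.] 203 [ 0.4936 -0.3999] [ 0.4917 -0.4035] 0.086
```

View pics/wrist1.png

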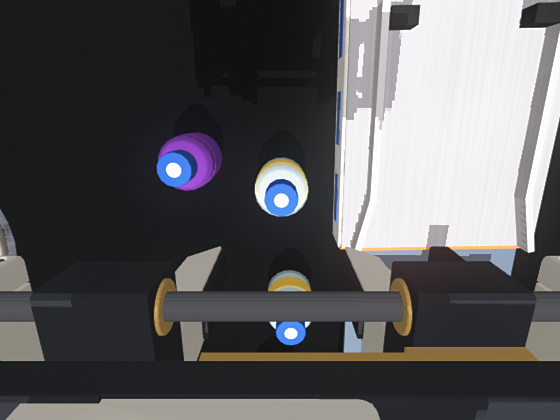

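View pics/side1.png

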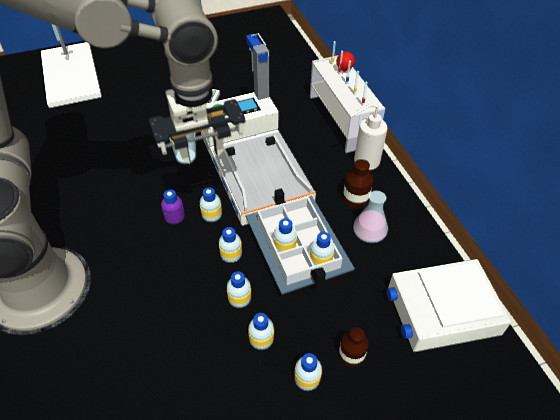

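```bash
python3 - <<'E'
from h import *
for X in ([.4258,.076,.2],[.426,.078,.085],[.437,-.0565,.085],[.336,.1025,.085]): print(proj('wrist',X))
E
```

```text
(np.float64(262.2632546456622), np.float64(279.0521571726934))
(np.float64(201.34403651864494), np.float64(280.69534991931414))
(np.float64(334.74645033130156), np.float64(290.92729095522463))
(np.float64(172.0278088477501), np.float64(173.11079343555244))
```

The wrist picture agrees with the projections. Bottle A's cap is at (200,281), predicted (201,281), and the purple decoy at (170,173) is well to the left. Descending on A.

Emit:
{"name": "apply_moves", "arguments": {
  "plan": [
    {"tx": 0.002, "tz": 0.05, "grip": 0.3},
    {"tx": 0.002, "tz": 0.1, "grip": 0.3},
    {"tx": 0.002, "tz": 0.125, "grip": 0.3},
    {"tx": 0.002, "tz": 0.138, "grip": 0.3},
    {"tx": 0.002, "tz": 0.138, "grip": -0.6},
    {"tx": 0.002, "tz": 0.138, "grip": -0.6},
    {"tx": 0.002, "tz": 0.138, "grip": -0.6},
    {"tx": 0.002, "tz": 0.138, "grip": -0.6}
  ]
}}

```text
schema error: expected keys tx, ty, tz, yaw, grip
```

```bash
python3 mv.py .425 .078 .235 1.585
```

```text
t 1.75 pos [0.4267 0.0742 0.1995] yaw 1.5806 open 0.0596 F [ 0.4   0.68 -0.38]
tx 0.0038 ty -0.0017 tz -0.0355 yaw -0.0044
```

Emit:
{"name": "apply_moves", "arguments": {
  "plan": [
    {"tx": 0.0, "ty": 0.0, "tz": 0.05, "yaw": 0.0, "grip": 0.3},
    {"tx": 0.0, "ty": 0.0, "tz": 0.07, "yaw": 0.0, "grip": 0.3},
    {"tx": 0.0, "ty": 0.0, "tz": 0.07, "yaw": 0.0, "grip": 0.3}
  ]
}}

```text
time: 2.12
tool_pos: [0.4239, 0.0785, 0.1291]
tool_rot: [-3.138, -0.0, 1.586]
contact_force: [-0.3, 0.2, 1.3]
opening: 0.0601
```

```bash
python3 - <<'E'
from h import *
for i in range(3):
    s=robot.observe(); print(s['tool_pos'],s['tool_rot'],s['qpos'],s['time'])
    if i<2: snap('wrist','wrist2.png')
K,R,t=cal('wrist'); print(-R.T@t)
for o in caps('wrist'): print(*o)
print(proj('wrist',[.4255,.078,.085]))
E
```

```text
[0.42390738 0.07853042 0.12909553] [-3.13830125e+00 -3.04038210e-04  1.58634415e+00] [ 4.82190148e-03  2.91373520e-01  1.90719251e+00  3.31229338e-04
  9.46321130e-01 -1.09205281e-02] 2.125
[0.42490361 0.07849715 0.13019359] [-3.14091095e+00 -2.36628775e-04  1.58642442e+00] [ 4.76192318e-03  2.89986656e-01  1.90537421e+00  2.82408048e-04
  9.46916044e-01 -1.10313076e-02] 2.175
[0.42550048 0.07844351 0.13080367] [ 3.14054065e+00 -1.81488626e-04  1.58647040e+00] [ 4.65629777e-03  2.89135796e-01  1.90449179e+00  2.37880665e-04
  9.46915135e-01 -1.11565490e-02] 2.225
[0.42513972 0.15553348 0.28869991]
[194. 152.] 1729 [0.3382 0.1008] [0.3416 0.1033] 0.085
[232. 286.] 1384 [0.4285 0.0756] [0.4284 0.0791] 0.0851
(np.float64(234.7194864737093), np.float64(281.067430768858))
```

View pics/wrist2.png

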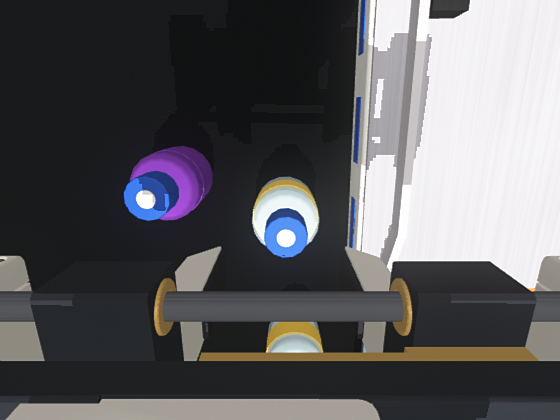

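Emit:
{"name": "apply_moves", "arguments": {
  "plan": [
    {"tx": 0.0, "ty": 0.001, "tz": 0.04, "yaw": 0.0, "grip": 0.3},
    {"tx": 0.0, "ty": 0.001, "tz": 0.06, "yaw": 0.0, "grip": 0.3},
    {"tx": 0.0, "ty": 0.001, "tz": 0.069, "yaw": 0.0, "grip": 0.3},
    {"tx": 0.0, "ty": 0.001, "tz": 0.069, "yaw": 0.0, "grip": 0.3},
    {"tx": 0.0, "ty": 0.001, "tz": 0.069, "yaw": 0.0, "grip": -0.6},
    {"tx": 0.0, "ty": 0.001, "tz": 0.069, "yaw": 0.0, "grip": -0.6},
    {"tx": 0.0, "ty": 0.001, "tz": 0.069, "yaw": 0.0, "grip": -0.6},
    {"tx": 0.0, "ty": 0.001, "tz": 0.069, "yaw": 0.0, "grip": -0.6}
  ]
}}

```text
time: 3.22
tool_pos: [0.4264, 0.078, 0.0613]
tool_rot: [3.141, -0.0, 1.586]
contact_force: [0.0, -0.1, 1.7]
opening: 0.0294
```

```bash
python3 mv.py .6166 -.0427 .235 1.585
```

```text
t 3.225 pos [0.4264 0.078  0.0613] yaw 1.5858 open 0.0294 F [ 0.   -0.06  1.69]
tx -0.1235 ty 0.1884 tz -0.1737 yaw 0.0008
```

Emit:
{"name": "apply_moves", "arguments": {
  "plan": [
    {"tx": 0.0, "ty": 0.0, "tz": -0.04, "yaw": 0.0, "grip": -0.6},
    {"tx": 0.0, "ty": 0.0, "tz": -0.09, "yaw": 0.0, "grip": -0.6},
    {"tx": -0.005, "ty": 0.01, "tz": -0.14, "yaw": 0.0, "grip": -0.6},
    {"tx": -0.03, "ty": 0.045, "tz": -0.173, "yaw": 0.0, "grip": -0.6},
    {"tx": -0.06, "ty": 0.09, "tz": -0.173, "yaw": 0.0, "grip": -0.6},
    {"tx": -0.09, "ty": 0.135, "tz": -0.173, "yaw": 0.0, "grip": -0.6},
    {"tx": -0.115, "ty": 0.174, "tz": -0.173, "yaw": 0.0, "grip": -0.6},
    {"tx": -0.1235, "ty": 0.1884, "tz": -0.173, "yaw": 0.0, "grip": -0.6}
  ]
}}

```text
time: 4.22
tool_pos: [0.6177, -0.0445, 0.2327]
tool_rot: [-3.14, -0.0, 1.584]
contact_force: [-0.6, 0.0, -1.1]
opening: 0.0295
```

```bash
python3 - <<'E'
from h import *
snap('side','side3.png'); snap('scene','scene3.png'); snap('wrist','wrist3.png')
for n in('side','scene'):
    print(n)
    for o in caps(n,.05,.28): print(*o)
E
python3 mv.py .6166 -.0427 .103 1.585; python3 m.py 3
```

```text
side
[ 36. 519.] 6470 [1.4756 0.3244] [1.4751 0.3326] 0.2279
[ 57. 263.] 74 [0.6549 0.3481] [0.6562 0.3345] 0.2533
[158. 305.] 158 [ 0.6176 -0.0441] [ 0.6156 -0.0523] 0.2571
[197. 170.] 138 [0.3363 0.103 ] [0.3361 0.096 ] 0.0852
[226. 285.] 149 [ 0.5543 -0.1067] [ 0.5518 -0.1133] 0.1275
[235. 229.] 152 [ 0.4371 -0.0561] [ 0.4362 -0.062 ] 0.0855
[240. 323.] 158 [ 0.6184 -0.1691] [ 0.6152 -0.1755] 0.1276
[280. 238.] 166 [ 0.4206 -0.1781] [ 0.4199 -0.1835] 0.0858
[321. 260.] 183 [ 0.4351 -0.2871] [ 0.4335 -0.2921] 0.0855
[362. 309.] 202 [ 0.4935 -0.3995] [ 0.4916 -0.4035] 0.0859
scene
[  2. 556.] 34 [0.4518 1.5314] [0.459  1.5237] 0.0647
[44. 50.] 64 [-0.583  -0.1814] [-0.5731 -0.1819] 0.0772
[118. 425.] 130 [0.6558 0.4067] [0.6574 0.4054] 0.2588
[131. 408.] 42 [0.6553 0.348 ] [0.6572 0.3339] 0.2549
[193. 248.] 65 [ 0.4353 -0.0566] [ 0.4411 -0.061 ] 0.0876
[195. 291.] 37 [ 0.6187 -0.0453] [ 0.621  -0.0585] 0.2576
[211. 210.] 68 [ 0.4187 -0.1781] [ 0.4243 -0.1813] 0.087
[220. 259.] 68 [ 0.5534 -0.1061] [ 0.5568 -0.1119] 0.1292
[236. 181.] 76 [ 0.433  -0.2877] [ 0.4383 -0.2899] 0.087
[249
[... 915 characters left out ...]
.2069  0.0978]
side orange 111 1.7551417 [0.5841 0.018  0.0447] 0.4877865275008956 0.6837941835958742
side green 88 [0.5208 0.3143 0.1289] [0.5077 0.3014 0.1185] [0.5354 0.3328 0.1363]
side walltop 862 ((0.6113341450691223, -0.09379225969314575), (0.261812299489975, 0.23094671964645386), 26.78827476501465)
side stop [230. 150.] 38 [0.5223 0.2209 0.0625] [0.5116 0.2124 0.0585] [0.5328 0.2297 0.0661]
side lug [347. 183.] 47 [ 0.7577 -0.0035  0.0728] [ 0.7549 -0.0156  0.0608] [0.7599 0.0134 0.0855]
side lug [279. 196.] 123 [0.5822 0.0068 0.0813] [ 0.5734 -0.0045  0.0639] [0.5928 0.0202 0.0953]
side lug [318. 275.] 174 [ 0.5837 -0.2306  0.0802] [ 0.5759 -0.24    0.0604] [ 0.5957 -0.2033  0.0959]
```

View pics/wrist3.png

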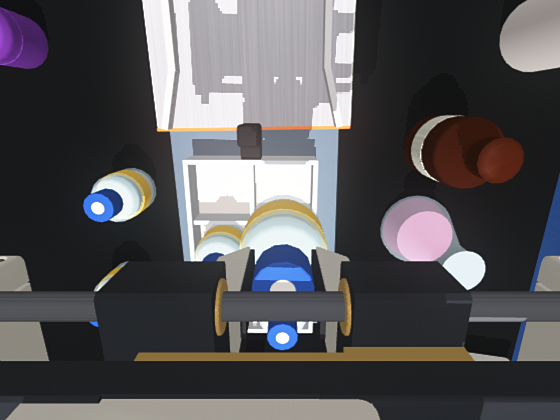

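View pics/side3.png

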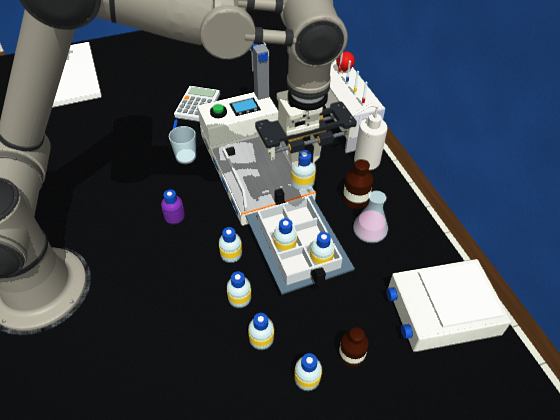

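```bash
python3 - <<'E'
from h import *
for px,z in [((158,183),.074),((158,318),.074),((215,184),.074),((200,317),.074),((185,254),.068),((218,215),.068),((128,255),.046)]:
    print(px,unproj('wrist',px,z=z).round(4))
big=cv2.imread('pics/wrist3.png')[110:280,150:370]; cv2.imwrite('pics/w3c.png',cv2.resize(big,None,fx=3.5,fy=3.5,interpolation=cv2.INTER_CUBIC))
E
```

```text
(158, 183) [ 0.5207 -0.0092  0.074 ]
(158, 318) [ 0.6502 -0.0074  0.074 ]
(215, 184) [ 0.5175 -0.0666  0.074 ]
(200, 317) [ 0.6511 -0.049   0.074 ]
(185, 254) [ 0.588 -0.036  0.068]
(218, 215) [ 0.5474 -0.0713  0.068 ]
(128, 255) [0.5878 0.0184 0.046 ]
```

View pics/w3c.png

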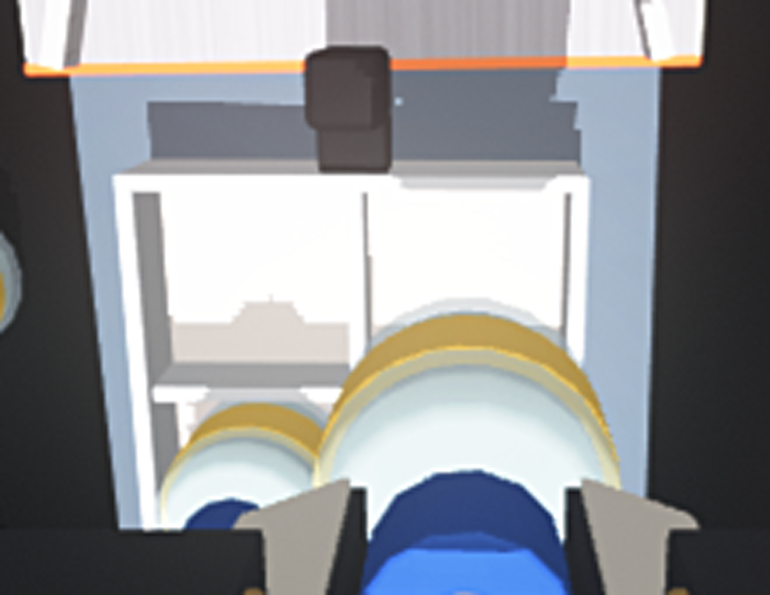

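Emit:
{"name": "apply_moves", "arguments": {
  "plan": [
    {"tx": 0.0, "ty": 0.0, "tz": 0.04, "yaw": 0.0, "grip": -0.6},
    {"tx": 0.0, "ty": 0.0, "tz": 0.08, "yaw": 0.0, "grip": -0.6},
    {"tx": 0.0, "ty": 0.0, "tz": 0.095, "yaw": 0.0, "grip": -0.6},
    {"tx": 0.0, "ty": 0.0, "tz": 0.11, "yaw": 0.0, "grip": -0.6},
    {"tx": 0.0, "ty": 0.0, "tz": 0.12, "yaw": 0.0, "grip": -0.6},
    {"tx": 0.0, "ty": 0.0, "tz": 0.127, "yaw": 0.0, "grip": -0.6},
    {"tx": 0.0, "ty": 0.0, "tz": 0.127, "yaw": 0.0, "grip": -0.6}
  ]
}}

```text
time: 5.25
tool_pos: [0.6164, -0.0427, 0.107]
tool_rot: [-3.142, -0.0, 1.586]
contact_force: [-0.7, -1.2, -0.9]
opening: 0.0292
```

```bash
python3 mv.py .6166 -.0427 .103 1.585; python3 - <<'E'
from h import *
snap('side','side4.png')
for o in caps('side',.05,.28)[2:]: print(*o)
E
```

```text
t 5.25 pos [ 0.6164 -0.0427  0.107 ] yaw 1.5857 open 0.0292 F [-0.66 -1.18 -0.94]
tx 0.0000 ty 0.0002 tz 0.0040 yaw 0.0007
[ 40. 257.] 38 [0.6736 0.4028] [0.6608 0.3963] 0.2572
[197. 170.] 139 [0.3365 0.1027] [0.3361 0.0961] 0.0856
[198. 302.] 111 [ 0.616  -0.0425] [ 0.6154 -0.0517] 0.1313
[226. 285.] 148 [ 0.5546 -0.1068] [ 0.5518 -0.1132] 0.1273
[235. 229.] 152 [ 0.4371 -0.0562] [ 0.4361 -0.0621] 0.0857
[240. 323.] 158 [ 0.6182 -0.1697] [ 0.6151 -0.1755] 0.1271
[280. 237.] 168 [ 0.4211 -0.1776] [ 0.4198 -0.1832] 0.0855
[321. 260.] 184 [ 0.435  -0.2873] [ 0.4335 -0.2921] 0.0857
[362. 309.] 205 [ 0.4936 -0.3994] [ 0.4916 -0.4035] 0.0859
```

Bottle A is 4 mm above the floor and inside the cell. I'll set it down, release, and rise.

Emit:
{"name": "apply_moves", "arguments": {
  "plan": [
    {"tx": 0.0, "ty": 0.0, "tz": 0.0035, "yaw": 0.0, "grip": -0.6},
    {"tx": 0.0, "ty": 0.0, "tz": 0.0035, "yaw": 0.0, "grip": -0.6},
    {"tx": 0.0, "ty": 0.0, "tz": 0.0035, "yaw": 0.0, "grip": -0.1},
    {"tx": 0.0, "ty": 0.0, "tz": 0.0035, "yaw": 0.0, "grip": -0.1},
    {"tx": 0.0, "ty": 0.0, "tz": -0.03, "yaw": 0.0, "grip": -0.1},
    {"tx": 0.0, "ty": 0.0, "tz": -0.07, "yaw": 0.0, "grip": 0.3},
    {"tx": 0.0, "ty": 0.0, "tz": -0.1, "yaw": 0.0, "grip": 0.3}
  ]
}}

```text
time: 6.18
tool_pos: [0.6167, -0.0428, 0.2091]
tool_rot: [3.14, 0.0, 1.586]
contact_force: [0.2, -0.2, -0.6]
opening: 0.056
```

```bash
python3 - <<'E'
from h import *
snap('side','side5.png')
for o in caps('side',.05,.28)[2:]: print(*o)
E
python3 mv.py .437 -.0565 .18 1.585;
```

```text
[197. 170.] 139 [0.336  0.1028] [0.3361 0.0958] 0.0857
[198. 301.] 141 [ 0.6165 -0.0428] [ 0.6138 -0.0496] 0.1277
[226. 285.] 149 [ 0.5543 -0.1066] [ 0.5519 -0.113 ] 0.1269
[235. 229.] 152 [ 0.437  -0.0563] [ 0.4362 -0.062 ] 0.0851
[240. 323.] 158 [ 0.6183 -0.1694] [ 0.6151 -0.1756] 0.1274
[280. 238.] 167 [ 0.4212 -0.1776] [ 0.4199 -0.1834] 0.0856
[321. 260.] 184 [ 0.435  -0.2874] [ 0.4335 -0.2921] 0.0857
[362. 309.] 205 [ 0.4938 -0.3996] [ 0.4917 -0.4035] 0.0854
t 6.225 pos [ 0.6183 -0.043   0.2133] yaw 1.5859 open 0.0587 F [0.65 0.92 2.99]
tx -0.0107 ty -0.1815 tz 0.0333 yaw 0.0009
```

Emit:
{"name": "apply_moves", "arguments": {
  "plan": [
    {"tx": -0.003, "ty": -0.05, "tz": 0.0, "yaw": 0.0, "grip": 0.3},
    {"tx": -0.006, "ty": -0.105, "tz": 0.0, "yaw": 0.0, "grip": 0.3},
    {"tx": -0.01, "ty": -0.155, "tz": 0.02, "yaw": 0.0, "grip": 0.3},
    {"tx": -0.011, "ty": -0.18, "tz": 0.05, "yaw": 0.0, "grip": 0.3},
    {"tx": -0.011, "ty": -0.18, "tz": 0.08, "yaw": 0.0, "grip": 0.3},
    {"tx": -0.011, "ty": -0.18, "tz": 0.095, "yaw": 0.0, "grip": 0.3},
    {"tx": -0.011, "ty": -0.18, "tz": 0.095, "yaw": 0.0, "grip": 0.3}
  ]
}}

```text
time: 7.1
tool_pos: [0.4359, -0.0562, 0.1113]
tool_rot: [-3.14, -0.001, 1.586]
contact_force: [0.5, -0.7, -0.5]
opening: 0.0598
```

```bash
python3 mv.py .437 -.0565 .061 1.585; python3 - <<'E'
from h import *
snap('wrist','wrist6.png')
E
```

```text
t 7.1 pos [ 0.4359 -0.0562  0.1113] yaw 1.5857 open 0.0598 F [ 0.5  -0.72 -0.45]
tx -0.0003 ty 0.0011 tz 0.0503 yaw 0.0007
```

View pics/wrist6.png

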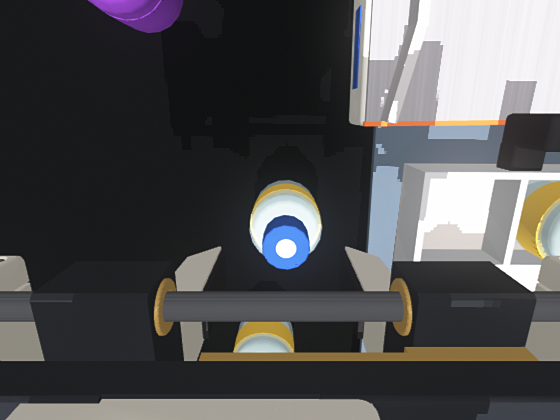

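Bottle B's cap at (247,286) is centred between the fingers, with a blue cap and yellow label. Grasping it.

Emit:
{"name": "apply_moves", "arguments": {
  "plan": [
    {"tx": 0.0, "ty": 0.001, "tz": 0.03, "yaw": 0.0, "grip": 0.3},
    {"tx": 0.0, "ty": 0.001, "tz": 0.05, "yaw": 0.0, "grip": 0.3},
    {"tx": 0.0, "ty": 0.001, "tz": 0.05, "yaw": 0.0, "grip": 0.3},
    {"tx": 0.0, "ty": 0.001, "tz": 0.05, "yaw": 0.0, "grip": -0.6},
    {"tx": 0.0, "ty": 0.001, "tz": 0.05, "yaw": 0.0, "grip": -0.6},
    {"tx": 0.0, "ty": 0.001, "tz": 0.05, "yaw": 0.0, "grip": -0.6},
    {"tx": 0.0, "ty": 0.001, "tz": 0.05, "yaw": 0.0, "grip": -0.6}
  ]
}}

```text
time: 8.02
tool_pos: [0.4378, -0.0565, 0.0624]
tool_rot: [3.141, 0.0, 1.586]
contact_force: [-0.1, 0.1, 3.2]
opening: 0.0293
```

```bash
python3 mv.py .5536 -.0435 .235 1.585
```

```text
t 8.025 pos [ 0.4378 -0.0565  0.0624] yaw 1.5858 open 0.0293 F [-0.07  0.12  3.17]
tx 0.0113 ty 0.1160 tz -0.1726 yaw 0.0008
```

Emit:
{"name": "apply_moves", "arguments": {
  "plan": [
    {"tx": 0.0, "ty": 0.0, "tz": -0.05, "yaw": 0.0, "grip": -0.6},
    {"tx": 0.0, "ty": 0.0, "tz": -0.1, "yaw": 0.0, "grip": -0.6},
    {"tx": 0.002, "ty": 0.02, "tz": -0.14, "yaw": 0.0, "grip": -0.6},
    {"tx": 0.006, "ty": 0.06, "tz": -0.15, "yaw": 0.0, "grip": -0.6},
    {"tx": 0.01, "ty": 0.1, "tz": -0.15, "yaw": 0.0, "grip": -0.6},
    {"tx": 0.0113, "ty": 0.116, "tz": -0.14, "yaw": 0.0, "grip": -0.6},
    {"tx": 0.0113, "ty": 0.116, "tz": -0.13, "yaw": 0.0, "grip": -0.6},
    {"tx": 0.0113, "ty": 0.116, "tz": -0.13, "yaw": 0.0, "grip": -0.6}
  ]
}}

```text
time: 9.02
tool_pos: [0.5513, -0.0432, 0.1903]
tool_rot: [-3.137, -0.001, 1.586]
contact_force: [0.4, 0.4, 0.0]
opening: 0.0295
```

```bash
python3 - <<'E'
from h import *
snap('side','side7.png')
for o in caps('side',.05,.28)[2:]: print(*o)
E
python3 mv.py .5536 -.0435 .107 1.585
```

```text
[197. 170.] 139 [0.3366 0.1027] [0.3361 0.0959] 0.0851
[198. 301.] 141 [ 0.6167 -0.043 ] [ 0.6138 -0.0493] 0.127
[226. 285.] 149 [ 0.5543 -0.1068] [ 0.5518 -0.1134] 0.1275
[240. 323.] 157 [ 0.6177 -0.1695] [ 0.615  -0.1758] 0.1275
[280. 238.] 167 [ 0.421  -0.1778] [ 0.4199 -0.1832] 0.0855
[321. 260.] 183 [ 0.4351 -0.2871] [ 0.4336 -0.2921] 0.0855
[362. 309.] 204 [ 0.4933 -0.3994] [ 0.4916 -0.4035] 0.0858
t 9.075 pos [ 0.5519 -0.0434  0.1913] yaw 1.5855 open 0.0291 F [ 0.36  0.92 -0.67]
tx -0.0001 ty 0.0017 tz 0.0843 yaw 0.0005
```

```bash
python3 - <<'E'
from h import *
a=cv2.imread('pics/side7.png')[80:330,150:400]; cv2.imwrite('pics/s7c.png',cv2.resize(a,None,fx=2.4,fy=2.4))
print(robot.observe()['tool_pos'])
E
```

```text
[ 0.55185443 -0.04339941  0.19126371]
```

View pics/s7c.png

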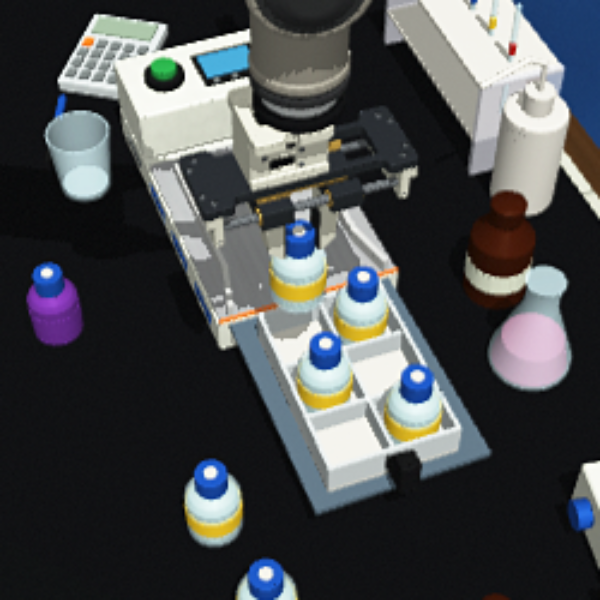

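The bottle is held upright above empty cell 3; my list slice had dropped it from the printout. Lowering.

Emit:
{"name": "apply_moves", "arguments": {
  "plan": [
    {"tx": 0.0, "ty": 0.001, "tz": 0.04, "yaw": 0.0, "grip": -0.6},
    {"tx": 0.0, "ty": 0.001, "tz": 0.055, "yaw": 0.0, "grip": -0.6},
    {"tx": 0.0, "ty": 0.001, "tz": 0.07, "yaw": 0.0, "grip": -0.6},
    {"tx": 0.0, "ty": 0.001, "tz": 0.08, "yaw": 0.0, "grip": -0.6},
    {"tx": 0.0, "ty": 0.001, "tz": 0.083, "yaw": 0.0, "grip": -0.6},
    {"tx": 0.0, "ty": 0.001, "tz": 0.083, "yaw": 0.0, "grip": -0.6}
  ]
}}

```text
time: 9.82
tool_pos: [0.5546, -0.0434, 0.1093]
tool_rot: [3.141, 0.0, 1.586]
contact_force: [0.3, -0.5, -0.5]
opening: 0.0292
```

```bash
python3 - <<'E'
from h import *
snap('side','side8.png')
for o in caps('side',.05,.28)[1:]: print(*o)
E
python3 mv.py .5536 -.0435 .104 1.585
```

```text
[ 41. 252.] 145 [0.6529 0.4059] [0.6498 0.4029] 0.2568
[197. 170.] 139 [0.3369 0.1031] [0.3361 0.096 ] 0.0861
[199. 301.] 135 [ 0.6168 -0.0426] [ 0.6134 -0.0503] 0.1274
[204. 276.] 125 [ 0.5543 -0.0431] [ 0.5535 -0.0515] 0.1319
[226. 285.] 148 [ 0.5542 -0.1068] [ 0.5517 -0.1134] 0.1277
[240. 323.] 157 [ 0.6179 -0.1694] [ 0.6152 -0.1756] 0.1274
[280. 238.] 168 [ 0.4211 -0.1775] [ 0.4199 -0.1832] 0.0855
[321. 260.] 184 [ 0.4349 -0.2872] [ 0.4335 -0.2921] 0.0857
[362. 309.] 204 [ 0.4936 -0.3995] [ 0.4916 -0.4034] 0.0857
t 9.875 pos [ 0.5547 -0.0434  0.1095] yaw 1.5859 open 0.0296 F [-0.46 -0.48 -1.23]
tx -0.0001 ty -0.0011 tz 0.0055 yaw 0.0009
```

Emit:
{"name": "apply_moves", "arguments": {
  "plan": [
    {"tx": 0.0, "ty": -0.001, "tz": 0.005, "yaw": 0.0, "grip": -0.6},
    {"tx": 0.0, "ty": -0.001, "tz": 0.005, "yaw": 0.0, "grip": -0.6},
    {"tx": 0.0, "ty": -0.001, "tz": 0.005, "yaw": 0.0, "grip": -0.1},
    {"tx": 0.0, "ty": -0.001, "tz": 0.005, "yaw": 0.0, "grip": -0.1},
    {"tx": 0.0, "ty": -0.001, "tz": -0.03, "yaw": 0.0, "grip": -0.1},
    {"tx": 0.0, "ty": -0.001, "tz": -0.07, "yaw": 0.0, "grip": 0.3},
    {"tx": 0.0, "ty": -0.001, "tz": -0.1, "yaw": 0.0, "grip": 0.3},
    {"tx": 0.0, "ty": -0.001, "tz": -0.1, "yaw": 0.0, "grip": 0.3}
  ]
}}

```text
time: 10.88
tool_pos: [0.5546, -0.0436, 0.2115]
tool_rot: [3.137, 0.001, 1.586]
contact_force: [0.5, -0.1, -0.6]
opening: 0.0598
```

```bash
python3 - <<'E'
from h import *
snap('side','side9.png')
for o in caps('side',.05,.28)[1:]: print(*o)
E
python3 mv.py .4205 -.178 .11 1.585
```

```text
[197. 170.] 139 [0.3363 0.1029] [0.3361 0.096 ] 0.0853
[198. 301.] 140 [ 0.6163 -0.0427] [ 0.6138 -0.0492] 0.1271
[205. 275.] 147 [ 0.5535 -0.043 ] [ 0.5518 -0.0493] 0.127
[226. 285.] 150 [ 0.5543 -0.1067] [ 0.5517 -0.1131] 0.1272
[240. 323.] 158 [ 0.6182 -0.1699] [ 0.6151 -0.1757] 0.1278
[280. 238.] 168 [ 0.4207 -0.1777] [ 0.4199 -0.1832] 0.0857
[321. 260.] 184 [ 0.4347 -0.2869] [ 0.4335 -0.292 ] 0.0857
[362. 309.] 205 [ 0.4933 -0.3993] [ 0.4916 -0.4035] 0.086
t 10.925 pos [ 0.5536 -0.0434  0.2096] yaw 1.5858 open 0.0594 F [ 0.31 -0.14 -0.71]
tx -0.1326 ty -0.1351 tz 0.0996 yaw 0.0008
```

Cell 3 is filled, with its cap top at 0.127 as expected. Next is C at (.4205, -.178).

Emit:
{"name": "apply_moves", "arguments": {
  "plan": [
    {"tx": -0.035, "ty": -0.036, "tz": 0.0, "yaw": 0.0, "grip": 0.3},
    {"tx": -0.075, "ty": -0.077, "tz": 0.0, "yaw": 0.0, "grip": 0.3},
    {"tx": -0.115, "ty": -0.118, "tz": 0.02, "yaw": 0.0, "grip": 0.3},
    {"tx": -0.1326, "ty": -0.1351, "tz": 0.06, "yaw": 0.0, "grip": 0.3},
    {"tx": -0.1326, "ty": -0.1351, "tz": 0.1, "yaw": 0.0, "grip": 0.3},
    {"tx": -0.1326, "ty": -0.1351, "tz": 0.1, "yaw": 0.0, "grip": 0.3},
    {"tx": -0.1326, "ty": -0.1351, "tz": 0.1, "yaw": 0.0, "grip": 0.3}
  ]
}}

```text
time: 11.8
tool_pos: [0.4207, -0.1779, 0.1095]
tool_rot: [3.141, -0.0, 1.586]
contact_force: [0.1, 0.1, 0.4]
opening: 0.0594
```

```bash
python3 mv.py .4205 -.178 .061 1.585; python3 - <<'E'
from h import *
snap('wrist','wrist10.png')
E
```

```text
t 11.8 pos [ 0.4207 -0.1779  0.1095] yaw 1.5863 open 0.0594 F [0.06 0.14 0.39]
tx -0.0001 ty -0.0002 tz 0.0485 yaw 0.0013
```

View pics/wrist10.png

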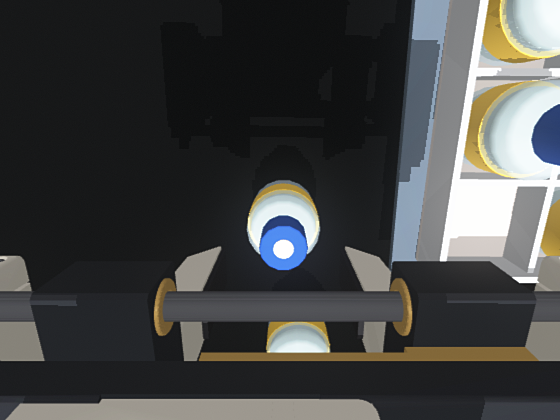

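Bottle C's cap is centred at (248,284). Grasping.

Emit:
{"name": "apply_moves", "arguments": {
  "plan": [
    {"tx": 0.0, "ty": 0.0, "tz": 0.03, "yaw": 0.0, "grip": 0.3},
    {"tx": 0.0, "ty": 0.0, "tz": 0.048, "yaw": 0.0, "grip": 0.3},
    {"tx": 0.0, "ty": 0.0, "tz": 0.048, "yaw": 0.0, "grip": 0.3},
    {"tx": 0.0, "ty": 0.0, "tz": 0.048, "yaw": 0.0, "grip": -0.6},
    {"tx": 0.0, "ty": 0.0, "tz": 0.048, "yaw": 0.0, "grip": -0.6},
    {"tx": 0.0, "ty": 0.0, "tz": 0.048, "yaw": 0.0, "grip": -0.6},
    {"tx": 0.0, "ty": 0.0, "tz": 0.048, "yaw": 0.0, "grip": -0.6}
  ]
}}

```text
time: 12.72
tool_pos: [0.4206, -0.1781, 0.0614]
tool_rot: [3.141, 0.0, 1.586]
contact_force: [-0.1, 0.0, 1.9]
opening: 0.0296
```

```bash
python3 mv.py .6175 -.1061 .235 1.585
```

```text
t 12.725 pos [ 0.4206 -0.1781  0.0614] yaw 1.5858 open 0.0296 F [-0.08  0.03  1.87]
tx 0.0691 ty 0.1980 tz -0.1736 yaw 0.0008
```

Emit:
{"name": "apply_moves", "arguments": {
  "plan": [
    {"tx": 0.0, "ty": 0.0, "tz": -0.05, "yaw": 0.0, "grip": -0.6},
    {"tx": 0.0, "ty": 0.0, "tz": -0.105, "yaw": 0.0, "grip": -0.6},
    {"tx": 0.005, "ty": 0.015, "tz": -0.15, "yaw": 0.0, "grip": -0.6},
    {"tx": 0.02, "ty": 0.06, "tz": -0.173, "yaw": 0.0, "grip": -0.6},
    {"tx": 0.038, "ty": 0.11, "tz": -0.173, "yaw": 0.0, "grip": -0.6},
    {"tx": 0.056, "ty": 0.16, "tz": -0.173, "yaw": 0.0, "grip": -0.6},
    {"tx": 0.0691, "ty": 0.198, "tz": -0.173, "yaw": 0.0, "grip": -0.6},
    {"tx": 0.0691, "ty": 0.198, "tz": -0.173, "yaw": 0.0, "grip": -0.6}
  ]
}}

```text
time: 13.72
tool_pos: [0.6185, -0.1046, 0.2324]
tool_rot: [-3.14, -0.001, 1.588]
contact_force: [-0.7, -0.5, -1.0]
opening: 0.0294
```

```bash
python3 - <<'E'
from h import *
snap('side','side11.png')
for o in caps('side',.05,.28)[1:]: print(*o)
E
python3 mv.py .6175 -.1061 .108 1.585
```

```text
[178. 317.] 146 [ 0.6185 -0.1042] [ 0.6175 -0.1131] 0.2558
[197. 170.] 138 [0.3367 0.1025] [0.3361 0.0957] 0.0858
[199. 298.] 83 [ 0.6175 -0.0439] [ 0.608  -0.0483] 0.1268
[205. 275.] 145 [ 0.5533 -0.0434] [ 0.5513 -0.0498] 0.1272
[226. 285.] 150 [ 0.5543 -0.1069] [ 0.5517 -0.1132] 0.1275
[240. 323.] 158 [ 0.6179 -0.1695] [ 0.6152 -0.1755] 0.1271
[321. 260.] 184 [ 0.4346 -0.2872] [ 0.4335 -0.2921] 0.0856
[362. 309.] 204 [ 0.4933 -0.3998] [ 0.4917 -0.4034] 0.0858
t 13.775 pos [ 0.6172 -0.1053  0.2327] yaw 1.5872 open 0.0289 F [-0.98 -0.77 -1.14]
tx -0.0008 ty 0.0003 tz 0.1247 yaw 0.0022
```

Emit:
{"name": "apply_moves", "arguments": {
  "plan": [
    {"tx": 0.0, "ty": 0.0, "tz": 0.04, "yaw": 0.0, "grip": -0.6},
    {"tx": 0.0, "ty": 0.0, "tz": 0.08, "yaw": 0.0, "grip": -0.6},
    {"tx": 0.0, "ty": 0.0, "tz": 0.095, "yaw": 0.0, "grip": -0.6},
    {"tx": 0.0, "ty": 0.0, "tz": 0.108, "yaw": 0.0, "grip": -0.6},
    {"tx": 0.0, "ty": 0.0, "tz": 0.118, "yaw": 0.0, "grip": -0.6},
    {"tx": 0.0, "ty": 0.0, "tz": 0.125, "yaw": 0.0, "grip": -0.6},
    {"tx": 0.0, "ty": 0.0, "tz": 0.125, "yaw": 0.0, "grip": -0.6}
  ]
}}

```text
time: 14.65
tool_pos: [0.6172, -0.1059, 0.109]
tool_rot: [-3.141, -0.0, 1.586]
contact_force: [0.6, -0.4, -1.4]
opening: 0.0294
```

```bash
python3 - <<'E'
from h import *
snap('side','side12.png')
for o in caps('side',.05,.28)[1:]: print(*o)
E
python3 mv.py .6175 -.1061 .104 1.585
```

```text
[15. 50.] 77 [0.1491 0.8271] [0.149 0.818] 0.2074
[ 36. 252.] 35 [0.6576 0.4292] [0.6549 0.4179] 0.2571
[197. 170.] 139 [0.3363 0.1026] [0.3361 0.0959] 0.0849
[208. 271.] 40 [ 0.5544 -0.0441] [ 0.5421 -0.05  ] 0.1261
[218. 313.] 120 [ 0.6166 -0.1052] [ 0.6161 -0.1149] 0.1329
[227. 285.] 133 [ 0.5548 -0.1068] [ 0.5521 -0.1146] 0.1264
[240. 323.] 157 [ 0.6178 -0.1696] [ 0.6151 -0.1757] 0.1273
[321. 260.] 183 [ 0.4349 -0.2871] [ 0.4335 -0.2922] 0.0857
[362. 309.] 204 [ 0.4934 -0.3992] [ 0.4917 -0.4034] 0.0859
t 14.7 pos [ 0.6174 -0.1059  0.1093] yaw 1.5858 open 0.0294 F [-0.43  0.34 -0.83]
tx -0.0002 ty 0.0001 tz 0.0053 yaw 0.0008
```

Emit:
{"name": "apply_moves", "arguments": {
  "plan": [
    {"tx": 0.0, "ty": 0.0, "tz": 0.005, "yaw": 0.0, "grip": -0.6},
    {"tx": 0.0, "ty": 0.0, "tz": 0.005, "yaw": 0.0, "grip": -0.6},
    {"tx": 0.0, "ty": 0.0, "tz": 0.005, "yaw": 0.0, "grip": -0.1},
    {"tx": 0.0, "ty": 0.0, "tz": 0.005, "yaw": 0.0, "grip": -0.1},
    {"tx": 0.0, "ty": 0.0, "tz": -0.03, "yaw": 0.0, "grip": -0.1},
    {"tx": 0.0, "ty": 0.0, "tz": -0.07, "yaw": 0.0, "grip": 0.3},
    {"tx": 0.0, "ty": 0.0, "tz": -0.1, "yaw": 0.0, "grip": 0.3},
    {"tx": 0.0, "ty": 0.0, "tz": -0.1, "yaw": 0.0, "grip": 0.3}
  ]
}}

```text
time: 15.7
tool_pos: [0.6186, -0.1063, 0.212]
tool_rot: [3.136, 0.002, 1.586]
contact_force: [-0.8, 0.2, -0.9]
opening: 0.0592
```

```bash
python3 - <<'E'
from h import *
snap('side','side13.png')
for o in caps('side',.05,.28)[1:]: print(*o)
E
python3 mv.py .4345 -.287 .11 1.585
```

```text
[197. 170.] 138 [0.3365 0.1026] [0.336 0.096] 0.0851
[199. 301.] 123 [ 0.617  -0.0432] [ 0.6135 -0.0515] 0.1268
[205. 275.] 146 [ 0.5534 -0.0431] [ 0.5513 -0.0498] 0.1274
[218. 311.] 148 [ 0.6172 -0.1052] [ 0.6146 -0.1114] 0.1274
[226. 285.] 149 [ 0.5544 -0.1067] [ 0.5518 -0.1131] 0.1273
[240. 323.] 157 [ 0.6182 -0.1696] [ 0.6151 -0.1757] 0.1271
[321. 260.] 182 [ 0.4345 -0.2872] [ 0.4336 -0.2922] 0.0859
[362. 309.] 203 [ 0.4935 -0.3995] [ 0.4916 -0.4034] 0.0857
t 15.75 pos [ 0.6176 -0.106   0.2099] yaw 1.5858 open 0.0594 F [-0.56  0.54 -0.75]
tx -0.1782 ty -0.1858 tz 0.0999 yaw 0.0008
```

Cell 5 is filled. Next is D.

Emit:
{"name": "apply_moves", "arguments": {
  "plan": [
    {"tx": -0.035, "ty": -0.037, "tz": 0.0, "yaw": 0.0, "grip": 0.3},
    {"tx": -0.078, "ty": -0.081, "tz": 0.0, "yaw": 0.0, "grip": 0.3},
    {"tx": -0.12, "ty": -0.125, "tz": 0.0, "yaw": 0.0, "grip": 0.3},
    {"tx": -0.16, "ty": -0.168, "tz": 0.02, "yaw": 0.0, "grip": 0.3},
    {"tx": -0.178, "ty": -0.186, "tz": 0.05, "yaw": 0.0, "grip": 0.3},
    {"tx": -0.178, "ty": -0.186, "tz": 0.1, "yaw": 0.0, "grip": 0.3},
    {"tx": -0.178, "ty": -0.186, "tz": 0.1, "yaw": 0.0, "grip": 0.3},
    {"tx": -0.178, "ty": -0.186, "tz": 0.1, "yaw": 0.0, "grip": 0.3}
  ]
}}

```text
time: 16.75
tool_pos: [0.4344, -0.2867, 0.1097]
tool_rot: [3.141, 0.0, 1.586]
contact_force: [0.7, -0.0, 0.3]
opening: 0.0597
```

```bash
python3 mv.py .4345 -.287 .061 1.585; python3 - <<'E'
from h import *
snap('wrist','wrist14.png')
E
```

```text
t 16.75 pos [ 0.4344 -0.2867  0.1097] yaw 1.5863 open 0.0597 F [ 0.75 -0.03  0.3 ]
tx -0.0003 ty 0.0001 tz 0.0487 yaw 0.0013
```

View pics/wrist14.png

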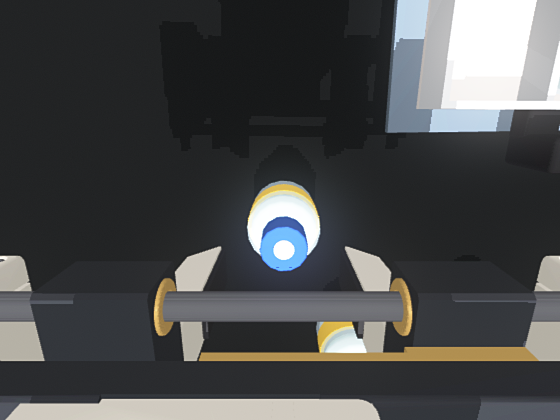

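Bottle D's cap is centred at (249,284). Grasping.

Emit:
{"name": "apply_moves", "arguments": {
  "plan": [
    {"tx": 0.0, "ty": 0.0, "tz": 0.03, "yaw": 0.0, "grip": 0.3},
    {"tx": 0.0, "ty": 0.0, "tz": 0.048, "yaw": 0.0, "grip": 0.3},
    {"tx": 0.0, "ty": 0.0, "tz": 0.048, "yaw": 0.0, "grip": 0.3},
    {"tx": 0.0, "ty": 0.0, "tz": 0.048, "yaw": 0.0, "grip": -0.6},
    {"tx": 0.0, "ty": 0.0, "tz": 0.048, "yaw": 0.0, "grip": -0.6},
    {"tx": 0.0, "ty": 0.0, "tz": 0.048, "yaw": 0.0, "grip": -0.6},
    {"tx": 0.0, "ty": 0.0, "tz": 0.048, "yaw": 0.0, "grip": -0.6}
  ]
}}

```text
time: 17.68
tool_pos: [0.4342, -0.2869, 0.0615]
tool_rot: [3.141, 0.001, 1.586]
contact_force: [-0.1, -0.3, 2.1]
opening: 0.0296
```

```bash
python3 mv.py .5552 -.1701 .21 1.585
```

```text
t 17.675 pos [ 0.4342 -0.2869  0.0615] yaw 1.5858 open 0.0296 F [-0.12 -0.3   2.06]
tx 0.1150 ty 0.1228 tz -0.1485 yaw 0.0008
```

Emit:
{"name": "apply_moves", "arguments": {
  "plan": [
    {"tx": 0.0, "ty": 0.0, "tz": -0.05, "yaw": 0.0, "grip": -0.6},
    {"tx": 0.0, "ty": 0.0, "tz": -0.105, "yaw": 0.0, "grip": -0.6},
    {"tx": 0.015, "ty": 0.016, "tz": -0.148, "yaw": 0.0, "grip": -0.6},
    {"tx": 0.05, "ty": 0.053, "tz": -0.16, "yaw": 0.0, "grip": -0.6},
    {"tx": 0.085, "ty": 0.091, "tz": -0.16, "yaw": 0.0, "grip": -0.6},
    {"tx": 0.115, "ty": 0.1228, "tz": -0.16, "yaw": 0.0, "grip": -0.6},
    {"tx": 0.115, "ty": 0.1228, "tz": -0.14, "yaw": 0.0, "grip": -0.6},
    {"tx": 0.115, "ty": 0.1228, "tz": -0.13, "yaw": 0.0, "grip": -0.6}
  ]
}}

```text
time: 18.68
tool_pos: [0.5545, -0.1691, 0.1896]
tool_rot: [-3.139, -0.001, 1.587]
contact_force: [-0.0, 0.5, -1.4]
opening: 0.0293
```

```bash
python3 - <<'E'
from h import *
snap('side','side15.png')
for o in caps('side',.05,.28)[1:]: print(*o)
E
python3 mv.py .5552 -.1701 .108 1.585
```

```text
[ 41. 252.] 147 [0.652 0.406] [0.6501 0.4029] 0.2563
[197. 170.] 138 [0.3361 0.1029] [0.3361 0.096 ] 0.0856
[223. 298.] 150 [ 0.554  -0.1695] [ 0.5536 -0.1784] 0.2135
[219. 315.] 55 [ 0.6168 -0.1053] [ 0.6206 -0.1181] 0.1281
[228. 281.] 41 [ 0.5543 -0.1062] [ 0.5423 -0.1126] 0.1272
[240. 323.] 157 [ 0.6179 -0.1695] [ 0.6151 -0.1758] 0.1271
[362. 309.] 203 [ 0.4935 -0.3996] [ 0.4915 -0.4036] 0.0858
t 18.725 pos [ 0.5539 -0.1694  0.1887] yaw 1.5859 open 0.0297 F [-0.57  0.71 -1.63]
tx -0.0007 ty 0.0013 tz 0.0807 yaw 0.0009
```

Emit:
{"name": "apply_moves", "arguments": {
  "plan": [
    {"tx": -0.0003, "ty": 0.0005, "tz": 0.04, "yaw": 0.0, "grip": -0.6},
    {"tx": -0.0003, "ty": 0.0005, "tz": 0.055, "yaw": 0.0, "grip": -0.6},
    {"tx": -0.0003, "ty": 0.0005, "tz": 0.068, "yaw": 0.0, "grip": -0.6},
    {"tx": -0.0003, "ty": 0.0005, "tz": 0.077, "yaw": 0.0, "grip": -0.6},
    {"tx": -0.0003, "ty": 0.0005, "tz": 0.082, "yaw": 0.0, "grip": -0.6},
    {"tx": -0.0003, "ty": 0.0005, "tz": 0.082, "yaw": 0.0, "grip": -0.6}
  ]
}}

```text
time: 19.48
tool_pos: [0.5555, -0.1702, 0.1091]
tool_rot: [3.141, -0.0, 1.586]
contact_force: [-0.2, 0.6, -1.2]
opening: 0.0294
```

```bash
python3 - <<'E'
from h import *
snap('side','side16.png')
for o in caps('side',.05,.28)[1:]: print(*o)
E
python3 mv.py .5552 -.1701 .104 1.585
```

```text
[ 41. 252.] 148 [0.6519 0.4055] [0.65   0.4032] 0.2564
[ 57. 263.] 74 [0.6562 0.3479] [0.6562 0.3347] 0.2526
[197. 170.] 136 [0.3363 0.1029] [0.3361 0.0955] 0.0855
[241. 324.] 129 [ 0.6178 -0.1698] [ 0.6148 -0.1787] 0.1278
[248. 298.] 125 [ 0.5554 -0.1703] [ 0.5553 -0.1798] 0.1332
[362. 309.] 202 [ 0.4933 -0.3994] [ 0.4915 -0.4035] 0.086
t 19.525 pos [ 0.5557 -0.1702  0.1094] yaw 1.5858 open 0.0296 F [ 0.12  0.19 -0.95]
tx 0.0001 ty -0.0005 tz 0.0054 yaw 0.0008
```

Emit:
{"name": "apply_moves", "arguments": {
  "plan": [
    {"tx": 0.0, "ty": 0.0, "tz": 0.005, "yaw": 0.0, "grip": -0.6},
    {"tx": 0.0, "ty": 0.0, "tz": 0.005, "yaw": 0.0, "grip": -0.6},
    {"tx": 0.0, "ty": 0.0, "tz": 0.005, "yaw": 0.0, "grip": -0.1},
    {"tx": 0.0, "ty": 0.0, "tz": 0.005, "yaw": 0.0, "grip": -0.1},
    {"tx": 0.0, "ty": 0.0, "tz": -0.03, "yaw": 0.0, "grip": -0.1},
    {"tx": 0.0, "ty": 0.0, "tz": -0.07, "yaw": 0.0, "grip": -0.1},
    {"tx": 0.0, "ty": 0.0, "tz": -0.1, "yaw": 0.0, "grip": -0.1},
    {"tx": 0.0, "ty": 0.0, "tz": -0.1, "yaw": 0.0, "grip": -0.1}
  ]
}}

```text
time: 20.52
tool_pos: [0.5567, -0.1707, 0.2118]
tool_rot: [3.136, 0.002, 1.586]
contact_force: [-0.1, -0.3, -0.6]
opening: 0.0412
```

```bash
python3 - <<'E'
from h import *
snap('side','side17.png');snap('scene','scene17.png')
for n in ('side','scene'):
  for o in caps(n,.05,.28)[1:]: print(*o)
E
python3 mv.py .584 .014 .16 1.585; python3 m.py 17 | grep -v walltop
```

```text
[ 39. 253.] 91 [0.6553 0.4178] [0.654  0.4065] 0.257
[197. 170.] 137 [0.336  0.1026] [0.336 0.096] 0.0849
[198. 301.] 44 [ 0.6153 -0.0406] [ 0.6115 -0.054 ] 0.1277
[220. 311.] 105 [ 0.6176 -0.1053] [ 0.6123 -0.1155] 0.1272
[228. 284.] 111 [ 0.5548 -0.1068] [ 0.5495 -0.1159] 0.127
[240. 323.] 157 [ 0.6182 -0.1694] [ 0.6151 -0.1757] 0.1273
[248. 296.] 155 [ 0.5558 -0.1703] [ 0.5531 -0.1766] 0.1275
[362. 309.] 205 [ 0.4931 -0.3994] [ 0.4916 -0.4036] 0.0856
[44. 50.] 62 [-0.5834 -0.1813] [-0.5733 -0.1819] 0.0773
[118. 425.] 130 [0.6563 0.4054] [0.6576 0.4058] 0.2585
[131. 408.] 41 [0.6581 0.3474] [0.6578 0.3334] 0.2556
[147. 268.] 64 [0.3358 0.1029] [0.341  0.0976] 0.0871
[209. 278.] 43 [ 0.5524 -0.0434] [ 0.5619 -0.0485] 0.1277
[221. 293.] 69 [ 0.6163 -0.0424] [ 0.617  -0.0446] 0.1291
[222. 260.] 36 [ 0.552  -0.1099] [ 0.5645 -0.1135] 0.1281
[233. 241.] 73 [ 0.5544 -0.1706] [ 0.5589 -0.1751] 0.1289
[235. 275.] 66 [ 0.6169 -0.1045] [ 0.6211 -0.1107] 0.1287
[248. 256.] 73 [ 0.6168 -0.1704] [ 0.6218 -0.1744] 0.1295
[273. 157.] 83 [ 0.4905 -0.4009] [ 0.4963 -0.4011] 0.0872
t 20.625 pos [ 0.
[... 426 characters left out ...]
6289 0.2185 0.059 ] [0.645  0.23   0.0716]
scene lug [300. 212.] 72 [0.588  0.009  0.0829] [0.5774 0.0009 0.063 ] [0.5953 0.0206 0.0998]
scene lug [233. 261.] 117 [ 0.5907 -0.2275  0.0797] [ 0.5773 -0.2392  0.0605] [ 0.5984 -0.207   0.0955]
side orange 28 1.4850335 [0.507  0.0157 0.0444] 0.4873060640200864 0.5265344425761603
side green 89 [0.5208 0.3143 0.1286] [0.508  0.3039 0.1198] [0.5362 0.3317 0.1367]
side stop [270. 139.] 36 [0.6363 0.2236 0.0624] [0.6252 0.213  0.0571] [0.6479 0.2345 0.0669]
side stop [230. 150.] 39 [0.5224 0.221  0.0625] [0.5121 0.214  0.0576] [0.5327 0.2307 0.0672]
side lug [318. 275.] 169 [ 0.5837 -0.2307  0.081 ] [ 0.5756 -0.2409  0.0601] [ 0.5967 -0.2057  0.095 ]
```

View pics/crop_scene_17.png

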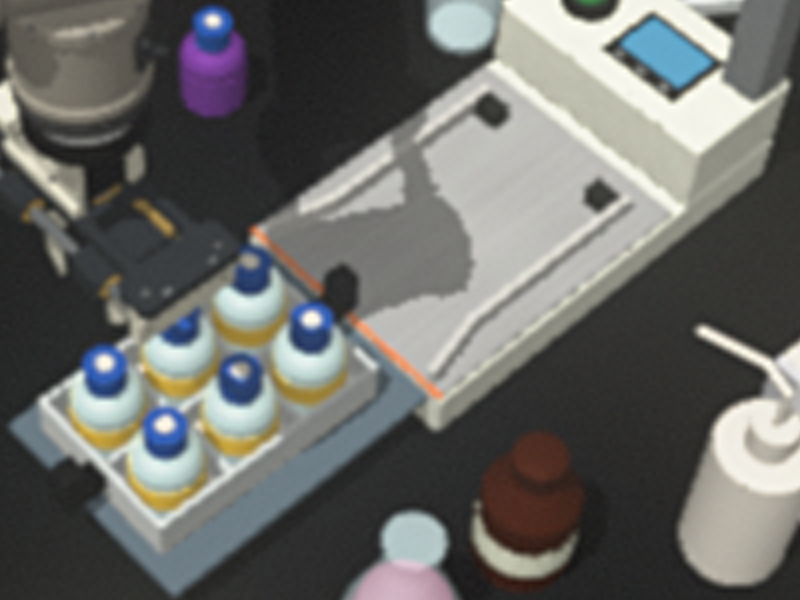

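All six caps sit in the cells with tops near 0.127, so the tray is full on the shelf. Next I take the front lug at about (.584, .0145).

Emit:
{"name": "apply_moves", "arguments": {
  "plan": [
    {"tx": 0.045, "ty": 0.007, "tz": 0.0, "yaw": 0.0, "grip": -0.1},
    {"tx": 0.1, "ty": 0.017, "tz": 0.0, "yaw": 0.0, "grip": -0.1},
    {"tx": 0.155, "ty": 0.027, "tz": 0.0, "yaw": 0.0, "grip": -0.1},
    {"tx": 0.184, "ty": 0.0317, "tz": 0.02, "yaw": 0.0, "grip": -0.1},
    {"tx": 0.184, "ty": 0.0317, "tz": 0.06, "yaw": 0.0, "grip": -0.1},
    {"tx": 0.184, "ty": 0.0317, "tz": 0.085, "yaw": 0.0, "grip": -0.1},
    {"tx": 0.184, "ty": 0.0317, "tz": 0.085, "yaw": 0.0, "grip": -0.1}
  ]
}}

```text
time: 21.5
tool_pos: [0.5822, 0.0146, 0.1208]
tool_rot: [-3.135, -0.001, 1.586]
contact_force: [0.4, -0.1, -0.1]
opening: 0.0419
```

```bash
python3 - <<'E'
from h import *
snap('side','side18.png');snap('wrist','wrist18.png')
a=cv2.imread('pics/side18.png')[100:300,180:400]; cv2.imwrite('pics/s18c.png',cv2.resize(a,None,fx=3,fy=3,interpolation=cv2.INTER_CUBIC))
E
python3 mv.py .5843 .0145 .07 1.585
```

```text
t 21.6 pos [0.5844 0.0142 0.1239] yaw 1.5856 open 0.041 F [ 0.04 -0.25  0.09]
tx 0.0003 ty -0.0001 tz 0.0539 yaw 0.0006
```

View pics/s18c.png

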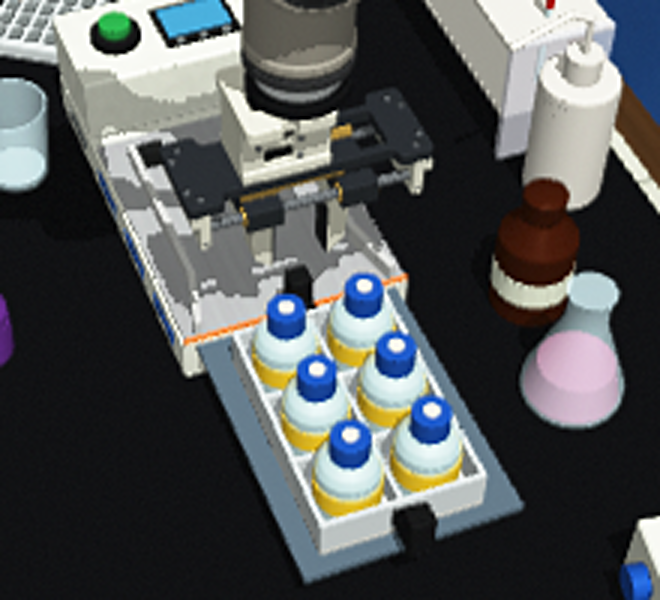

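View pics/wrist18.png

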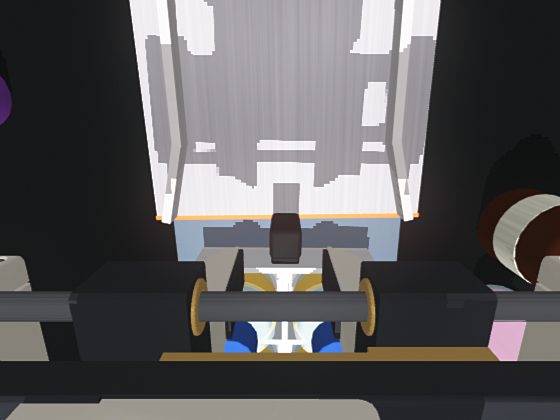

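```bash
python3 - <<'E'
from h import *
for X in ([.5843,.0245,.092],[.5843,.0045,.092],[.5843,.0145,.07],[.5843,.0045,.052],[.585,.0175,.046]): print(X,proj('wrist',X))
a=cv2.imread('pics/wrist18.png')[190:310,190:380]; cv2.imwrite('pics/w18c.png',cv2.resize(a,None,fx=4,fy=4,interpolation=cv2.INTER_CUBIC))
E
```

```text
[0.5843, 0.0245, 0.092] (np.float64(226.39379681483535), np.float64(281.1870518750464))
[0.5843, 0.0045, 0.092] (np.float64(256.4519292488448), np.float64(280.767416949763))
[0.5843, 0.0145, 0.07] (np.float64(229.5080046785245), np.float64(281.1539380422058))
[0.5843, 0.0045, 0.052] (np.float64(233.89640815208304), np.float64(281.0996049425698))
[0.585, 0.0175, 0.046] (np.float64(214.84564893655306), np.float64(282.3002196204034))
```

View pics/w18c.png

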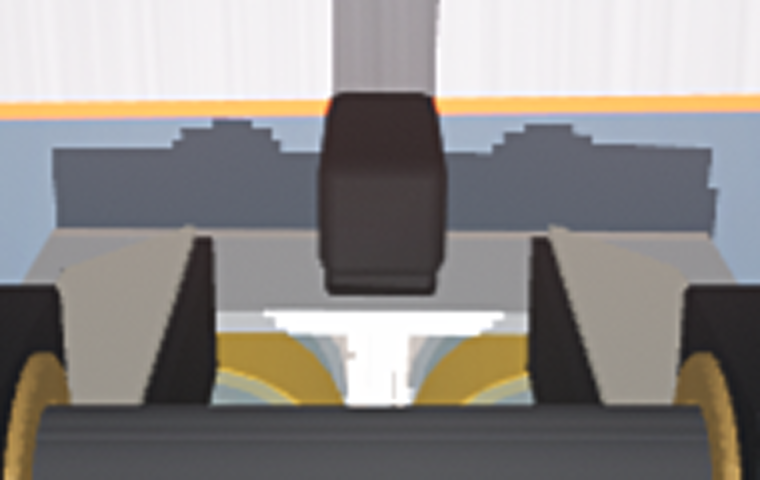

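Emit:
{"name": "apply_moves", "arguments": {
  "plan": [
    {"tx": 0.0, "ty": 0.0015, "tz": 0.03, "yaw": 0.0, "grip": -0.1},
    {"tx": 0.0, "ty": 0.0015, "tz": 0.053, "yaw": 0.0, "grip": -0.1},
    {"tx": 0.0, "ty": 0.0015, "tz": 0.053, "yaw": 0.0, "grip": -0.1},
    {"tx": 0.0, "ty": 0.0015, "tz": 0.053, "yaw": 0.0, "grip": -0.7},
    {"tx": 0.0, "ty": 0.0015, "tz": 0.053, "yaw": 0.0, "grip": -0.7},
    {"tx": 0.0, "ty": 0.0015, "tz": 0.053, "yaw": 0.0, "grip": -0.7},
    {"tx": 0.0, "ty": 0.0015, "tz": 0.053, "yaw": 0.0, "grip": -0.7}
  ],
  "force": 40
}}

```text
time: 22.48
tool_pos: [0.5862, 0.0143, 0.0722]
tool_rot: [3.14, 0.0, 1.585]
contact_force: [-2.1, 0.2, 7.1]
opening: 0.0196
```

```bash
python3 - <<'E'
from h import *
snap('side','side19.png')
for o in caps('side',.05,.28): 
    if .1<o[4]<.15:print(*o)
a=cv2.imread('pics/side19.png')[100:300,180:400]; cv2.imwrite('pics/s19c.png',cv2.resize(a,None,fx=3,fy=3,interpolation=cv2.INTER_CUBIC))
E
python3 mv.py .5843 .0145 .07 1.585
```

```text
[198. 301.] 138 [ 0.6174 -0.0431] [ 0.6147 -0.0497] 0.127
[205. 275.] 142 [ 0.5535 -0.0427] [ 0.5524 -0.0492] 0.1274
[218. 312.] 149 [ 0.6176 -0.1057] [ 0.615  -0.1121] 0.1276
[226. 285.] 153 [ 0.5545 -0.1067] [ 0.5519 -0.1128] 0.1277
[240. 323.] 156 [ 0.6182 -0.1698] [ 0.6149 -0.1759] 0.1271
[248. 296.] 158 [ 0.5555 -0.17  ] [ 0.5531 -0.176 ] 0.1269
t 22.525 pos [0.5862 0.0143 0.0722] yaw 1.5854 open 0.0197 F [-2.11  0.03  6.1 ]
tx 0.0002 ty -0.0019 tz 0.0022 yaw 0.0004
```

View pics/s19c.png

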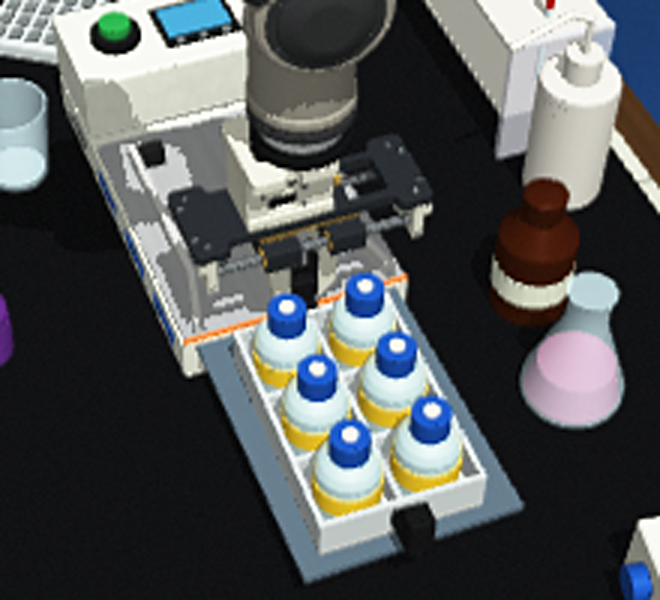

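The lug is gripped (opening 19.6 mm). I'll lift the leading end about 13 mm, which tilts the tray about 0.06 rad.

Emit:
{"name": "apply_moves", "arguments": {
  "plan": [
    {"tx": 0.0, "ty": 0.0, "tz": -0.005, "yaw": 0.0, "grip": -0.7},
    {"tx": 0.0, "ty": 0.0, "tz": -0.01, "yaw": 0.0, "grip": -0.7},
    {"tx": 0.0, "ty": 0.0, "tz": -0.014, "yaw": 0.0, "grip": -0.7},
    {"tx": 0.0, "ty": 0.0, "tz": -0.014, "yaw": 0.0, "grip": -0.7}
  ]
}}

```text
time: 23.02
tool_pos: [0.5859, 0.0144, 0.0851]
tool_rot: [-3.142, -0.0, 1.586]
contact_force: [-0.9, 0.3, -5.5]
opening: 0.0194
```

```bash
python3 - <<'E'
from h import *
snap('side','side20.png')
for o in caps('side',.05,.28): 
    if .1<o[4]<.16:print(*o)
a=cv2.imread('pics/side20.png')[100:300,180:400]; cv2.imwrite('pics/s20c.png',cv2.resize(a,None,fx=3,fy=3,interpolation=cv2.INTER_CUBIC))
E
python3 mv.py .5795 .2435 .08 1.597
```

```text
[196. 302.] 143 [ 0.6177 -0.0442] [ 0.6151 -0.0505] 0.1363
[203. 276.] 143 [ 0.554  -0.0442] [ 0.5525 -0.0506] 0.1363
[217. 312.] 149 [ 0.6182 -0.1067] [ 0.6152 -0.113 ] 0.133
[225. 286.] 148 [ 0.5558 -0.1083] [ 0.5531 -0.1147] 0.1325
[240. 324.] 156 [ 0.6191 -0.171 ] [ 0.6162 -0.1769] 0.1291
[248. 297.] 153 [ 0.557  -0.1715] [ 0.5545 -0.1778] 0.1294
t 23.075 pos [0.5858 0.0145 0.085 ] yaw 1.5858 open 0.0197 F [-0.6   0.22 -4.99]
tx 0.2291 ty -0.0029 tz 0.0050 yaw -0.0112
```

View pics/s20c.png

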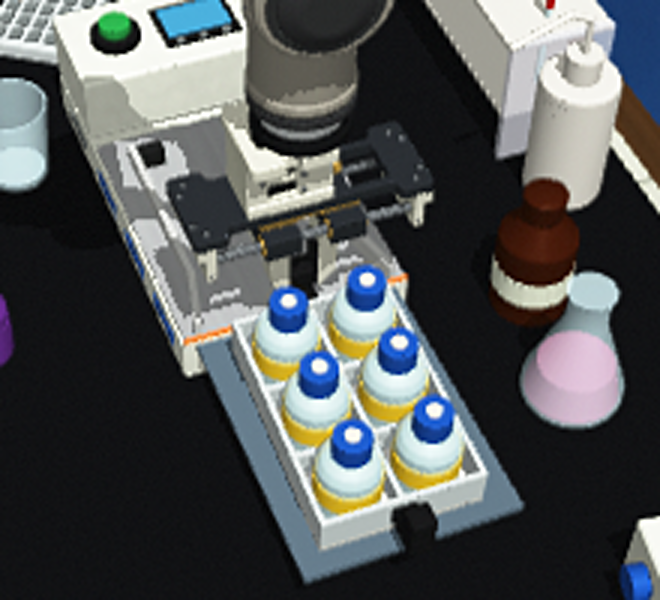

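The tray is tilted about 0.057 rad with the leading end above the sill. Pulling forward.

Emit:
{"name": "apply_moves", "arguments": {
  "plan": [
    {"tx": 0.004, "ty": 0.0, "tz": 0.0, "yaw": 0.0, "grip": -0.7},
    {"tx": 0.01, "ty": 0.0, "tz": 0.0, "yaw": 0.0, "grip": -0.7},
    {"tx": 0.018, "ty": 0.0, "tz": 0.0, "yaw": -0.002, "grip": -0.7},
    {"tx": 0.026, "ty": 0.0, "tz": 0.0, "yaw": -0.002, "grip": -0.7},
    {"tx": 0.034, "ty": -0.0005, "tz": 0.0, "yaw": -0.004, "grip": -0.7},
    {"tx": 0.042, "ty": -0.0005, "tz": 0.0, "yaw": -0.004, "grip": -0.7},
    {"tx": 0.05, "ty": -0.0005, "tz": 0.0, "yaw": -0.004, "grip": -0.7},
    {"tx": 0.05, "ty": -0.0005, "tz": 0.0, "yaw": -0.004, "grip": -0.7}
  ]
}}

```text
time: 24.08
tool_pos: [0.5846, 0.0655, 0.0851]
tool_rot: [3.141, -0.001, 1.591]
contact_force: [-0.3, 1.7, -4.1]
opening: 0.0199
```

```bash
python3 - <<'E'
from h import *
snap('side','side21.png')
for o in caps('side',.05,.28): 
    if .1<o[4]<.16:print(*o)
a=cv2.imread('pics/side21.png')[100:300,180:400]; cv2.imwrite('pics/s21c.png',cv2.resize(a,None,fx=3,fy=3,interpolation=cv2.INTER_CUBIC))
E
python3 mv.py .5795 .2435 .08 1.597
```

```text
[181. 293.] 134 [0.6167 0.007 ] [6.142e-01 2.000e-04] 0.1367
[188. 268.] 138 [0.5537 0.0063] [ 5.515e-01 -4.000e-04] 0.1368
[201. 303.] 137 [ 0.6184 -0.0554] [ 0.6152 -0.0622] 0.133
[208. 278.] 145 [ 0.555  -0.0575] [ 0.5527 -0.0641] 0.1334
[222. 315.] 149 [ 0.619  -0.1193] [ 0.6164 -0.1256] 0.1297
[230. 288.] 148 [ 0.5569 -0.1208] [ 0.5542 -0.1273] 0.1292
t 24.125 pos [0.5847 0.0652 0.0851] yaw 1.5903 open 0.0198 F [-0.72  3.15 -5.47]
tx 0.1784 ty -0.0017 tz 0.0051 yaw -0.0067
```

View pics/s21c.png

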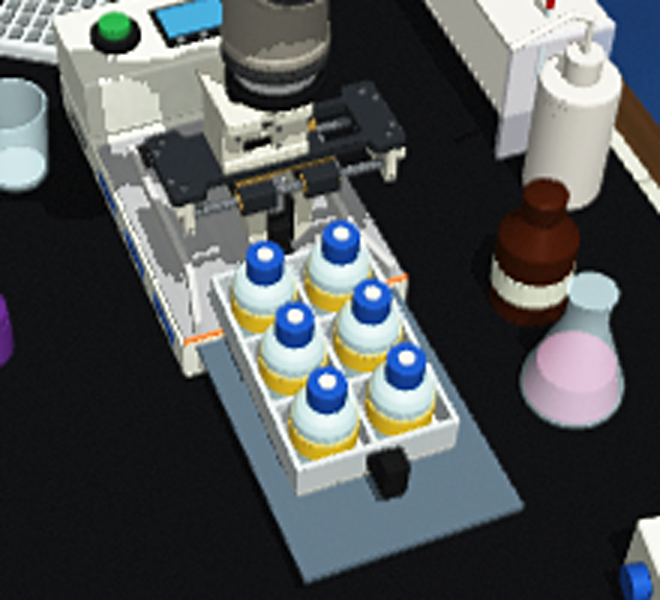

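Emit:
{"name": "apply_moves", "arguments": {
  "plan": [
    {"tx": 0.006, "ty": 0.0, "tz": 0.0, "yaw": 0.0, "grip": -0.7},
    {"tx": 0.015, "ty": -0.0002, "tz": 0.0005, "yaw": -0.001, "grip": -0.7},
    {"tx": 0.024, "ty": -0.0002, "tz": 0.001, "yaw": -0.002, "grip": -0.7},
    {"tx": 0.033, "ty": -0.0003, "tz": 0.0015, "yaw": -0.002, "grip": -0.7},
    {"tx": 0.042, "ty": -0.0004, "tz": 0.002, "yaw": -0.003, "grip": -0.7},
    {"tx": 0.051, "ty": -0.0005, "tz": 0.0025, "yaw": -0.003, "grip": -0.7},
    {"tx": 0.06, "ty": -0.0006, "tz": 0.003, "yaw": -0.003, "grip": -0.7},
    {"tx": 0.064, "ty": -0.0006, "tz": 0.003, "yaw": -0.003, "grip": -0.7}
  ]
}}

```text
time: 25.12
tool_pos: [0.5835, 0.1284, 0.0829]
tool_rot: [3.139, 0.001, 1.594]
contact_force: [0.9, -5.6, 2.3]
opening: 0.0196
```

```bash
python3 - <<'E'
from h import *
snap('side','side22.png')
for o in caps('side',.05,.28): 
    if .1<o[4]<.16:print(*o)
a=cv2.imread('pics/side22.png')[100:300,180:400]; cv2.imwrite('pics/s22c.png',cv2.resize(a,None,fx=3,fy=3,interpolation=cv2.INTER_CUBIC))
E
python3 mv.py .5795 .2435 .08 1.597
```

```text
[105. 239.] 25 [0.5847 0.3271] [0.5809 0.3243] 0.1151
[163. 283.] 130 [0.6158 0.071 ] [0.6136 0.064 ] 0.1357
[169. 259.] 133 [0.5528 0.0703] [0.5508 0.0635] 0.1365
[181. 293.] 131 [0.6171 0.0089] [0.6151 0.0012] 0.1353
[188. 268.] 133 [0.5542 0.0063] [ 0.5527 -0.0011] 0.1347
[200. 304.] 140 [ 0.6195 -0.0558] [ 0.6164 -0.0624] 0.133
[208. 279.] 145 [ 0.5574 -0.057 ] [ 0.5549 -0.0642] 0.1336
t 25.175 pos [0.5835 0.1289 0.0829] yaw 1.5938 open 0.0198 F [ 0.08 -2.61  2.71]
tx 0.1147 ty -0.0014 tz 0.0029 yaw -0.0032
```

View pics/s22c.png

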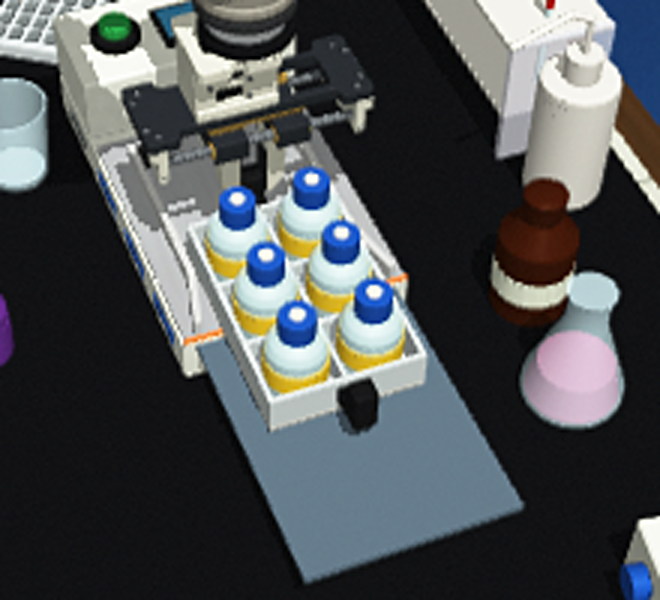

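Emit:
{"name": "apply_moves", "arguments": {
  "plan": [
    {"tx": 0.006, "ty": 0.0, "tz": 0.0, "yaw": 0.0, "grip": -0.7},
    {"tx": 0.014, "ty": 0.0, "tz": 0.0003, "yaw": -0.001, "grip": -0.7},
    {"tx": 0.022, "ty": -0.0002, "tz": 0.0006, "yaw": -0.001, "grip": -0.7},
    {"tx": 0.03, "ty": -0.0004, "tz": 0.0009, "yaw": -0.002, "grip": -0.7},
    {"tx": 0.038, "ty": -0.0005, "tz": 0.0012, "yaw": -0.002, "grip": -0.7},
    {"tx": 0.046, "ty": -0.0006, "tz": 0.0015, "yaw": -0.003, "grip": -0.7},
    {"tx": 0.054, "ty": -0.0007, "tz": 0.0018, "yaw": -0.003, "grip": -0.7},
    {"tx": 0.058, "ty": -0.0007, "tz": 0.0018, "yaw": -0.003, "grip": -0.7}
  ]
}}

```text
time: 26.18
tool_pos: [0.5808, 0.1868, 0.0803]
tool_rot: [3.141, -0.0, 1.596]
contact_force: [-0.1, -4.3, 1.3]
opening: 0.0194
```

```bash
python3 - <<'E'
from h import *
snap('side','side23.png')
for o in caps('side',.05,.28): 
    if .1<o[4]<.16:print(*o)
a=cv2.imread('pics/side23.png')[80:280,160:380]; cv2.imwrite('pics/s23c.png',cv2.resize(a,None,fx=3,fy=3,interpolation=cv2.INTER_CUBIC))
E
python3 mv.py .5795 .2435 .08 1.597
```

```text
[147. 274.] 119 [0.6137 0.1304] [0.6112 0.1252] 0.1352
[154. 250.] 126 [0.5504 0.1293] [0.5489 0.123 ] 0.1352
[164. 283.] 126 [0.6151 0.0674] [0.6122 0.06  ] 0.1353
[171. 259.] 128 [0.5523 0.0651] [0.5501 0.0576] 0.1355
[182. 294.] 133 [0.6166 0.0035] [ 0.6137 -0.0038] 0.1354
[190. 269.] 143 [0.5546 0.0015] [ 0.5524 -0.0055] 0.1353
t 26.225 pos [0.5808 0.1872 0.0803] yaw 1.5963 open 0.0197 F [-0.35 -1.27  1.11]
tx 0.0563 ty 0.0001 tz 0.0003 yaw -0.0007
```

View pics/s23c.png

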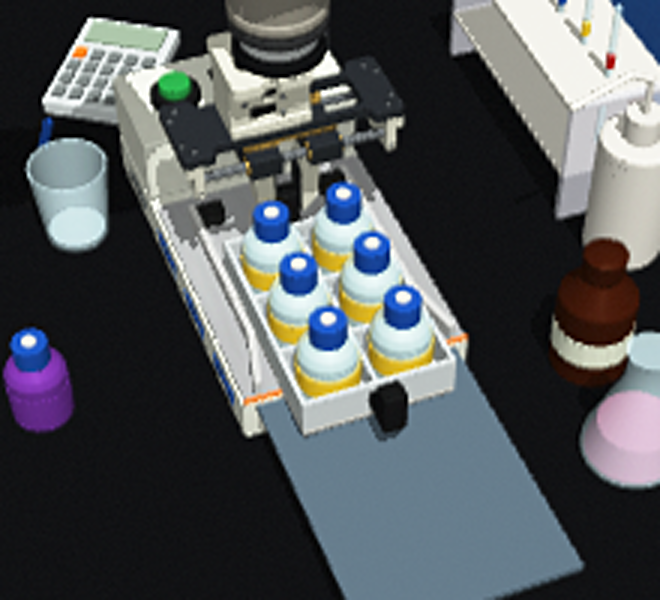

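The tray is level (cap tops 0.135) and 56 mm short of home. Continuing.

Emit:
{"name": "apply_moves", "arguments": {
  "plan": [
    {"tx": 0.006, "ty": 0.0, "tz": 0.0, "yaw": 0.0, "grip": -0.7},
    {"tx": 0.014, "ty": 0.0, "tz": 0.0, "yaw": 0.0, "grip": -0.7},
    {"tx": 0.022, "ty": 0.0, "tz": 0.0, "yaw": -0.001, "grip": -0.7},
    {"tx": 0.03, "ty": 0.0, "tz": 0.0, "yaw": -0.001, "grip": -0.7},
    {"tx": 0.038, "ty": 0.0, "tz": 0.0, "yaw": -0.001, "grip": -0.7},
    {"tx": 0.045, "ty": 0.0, "tz": 0.0, "yaw": -0.001, "grip": -0.7},
    {"tx": 0.05, "ty": 0.0, "tz": 0.0, "yaw": -0.001, "grip": -0.7},
    {"tx": 0.05, "ty": 0.0, "tz": 0.0, "yaw": -0.001, "grip": -0.7}
  ]
}}

```text
time: 27.22
tool_pos: [0.5795, 0.2373, 0.0803]
tool_rot: [3.141, -0.001, 1.597]
contact_force: [0.2, -0.3, 1.6]
opening: 0.0195
```

```bash
python3 mv.py .5795 .2435 .08 1.597
```

```text
t 27.225 pos [0.5795 0.2373 0.0803] yaw 1.5972 open 0.0195 F [ 0.17 -0.27  1.55]
tx 0.0062 ty 0.0001 tz 0.0003 yaw 0.0002
```

Emit:
{"name": "apply_moves", "arguments": {
  "plan": [
    {"tx": 0.002, "ty": 0.0, "tz": 0.0, "yaw": 0.0, "grip": -0.7},
    {"tx": 0.004, "ty": 0.0, "tz": 0.0, "yaw": 0.0, "grip": -0.7},
    {"tx": 0.006, "ty": 0.0, "tz": 0.0, "yaw": 0.0, "grip": -0.7},
    {"tx": 0.007, "ty": 0.0, "tz": 0.0, "yaw": 0.0, "grip": -0.7},
    {"tx": 0.007, "ty": 0.0, "tz": 0.0, "yaw": 0.0, "grip": -0.7}
  ]
}}

```text
time: 27.85
tool_pos: [0.5795, 0.2429, 0.0803]
tool_rot: [3.142, 0.0, 1.597]
contact_force: [0.2, -5.8, 2.7]
opening: 0.0197
```

```bash
python3 mv.py .5795 .2435 .08 1.597; python3 - <<'E'
from h import *
snap('side','side25.png');snap('wrist','wrist25.png')
for o in caps('side',.05,.28): 
    if .1<o[4]<.16:print(*o)
a=cv2.imread('pics/side25.png')[80:280,160:380]; cv2.imwrite('pics/s25c.png',cv2.resize(a,None,fx=3,fy=3,interpolation=cv2.INTER_CUBIC))
E
```

```text
t 27.85 pos [0.5795 0.2429 0.0803] yaw 1.5966 open 0.0197 F [ 0.23 -5.79  2.7 ]
tx 0.0006 ty 0.0000 tz 0.0003 yaw -0.0004
[134. 266.] 113 [0.6117 0.1869] [0.6094 0.179 ] 0.1343
[139. 243.] 116 [0.5485 0.1849] [0.5473 0.1771] 0.1353
[149. 275.] 113 [0.6137 0.1236] [0.6105 0.1159] 0.135
[156. 251.] 122 [0.5505 0.1214] [0.549  0.1135] 0.1351
[166. 285.] 126 [0.6155 0.0593] [0.6123 0.0523] 0.135
[173. 260.] 127 [0.5535 0.058 ] [0.5508 0.0501] 0.1353
```

View pics/s25c.png

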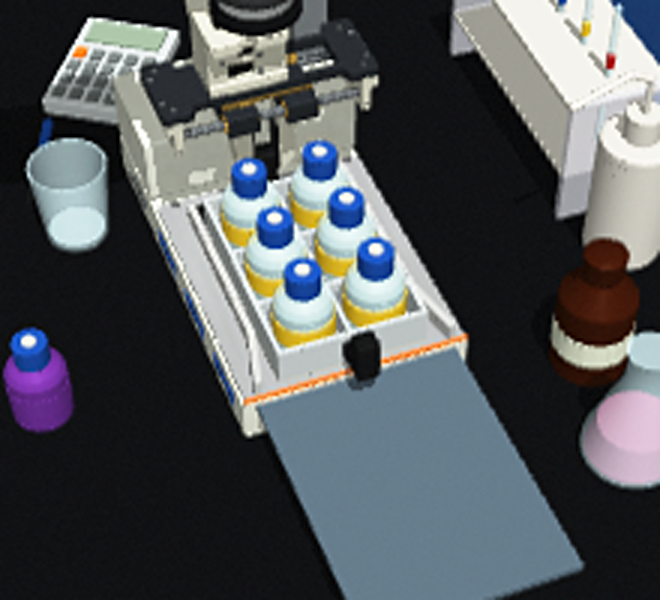

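Emit:
{"name": "apply_moves", "arguments": {
  "plan": [
    {"tx": 0.001, "ty": 0.0, "tz": 0.0, "yaw": 0.0, "grip": -0.7},
    {"tx": 0.002, "ty": 0.0, "tz": 0.0, "yaw": 0.0, "grip": -0.7},
    {"tx": 0.002, "ty": 0.0, "tz": 0.0, "yaw": 0.0, "grip": -0.7}
  ]
}}

```text
time: 28.32
tool_pos: [0.5794, 0.2435, 0.0803]
tool_rot: [-3.141, 0.003, 1.597]
contact_force: [-0.1, -11.2, 3.4]
opening: 0.0197
```

Moving the target 2 mm further raised the force to 11 N while the tray moved only 0.6 mm, so it is against the stops. I'll relax, release the lug, and rise.

Emit:
{"name": "apply_moves", "arguments": {
  "plan": [
    {"tx": -0.001, "ty": 0.0, "tz": 0.0005, "yaw": 0.0, "grip": -0.7},
    {"tx": -0.001, "ty": 0.0, "tz": 0.0005, "yaw": 0.0, "grip": -0.1},
    {"tx": -0.001, "ty": 0.0, "tz": 0.0005, "yaw": 0.0, "grip": -0.1},
    {"tx": -0.001, "ty": 0.0, "tz": 0.0005, "yaw": 0.0, "grip": -0.1},
    {"tx": -0.001, "ty": 0.0, "tz": -0.03, "yaw": 0.0, "grip": -0.1},
    {"tx": -0.001, "ty": 0.0, "tz": -0.07, "yaw": 0.0, "grip": -0.1},
    {"tx": -0.001, "ty": 0.0, "tz": -0.12, "yaw": 0.0, "grip": -0.6},
    {"tx": -0.001, "ty": 0.0, "tz": -0.12, "yaw": 0.0, "grip": -1.0}
  ]
}}

```text
time: 29.32
tool_pos: [0.5815, 0.2453, 0.2049]
tool_rot: [3.133, -0.003, 1.597]
contact_force: [-0.2, -0.3, -0.9]
opening: 0.0261
```

```bash
python3 - <<'E'
from h import *
snap('side','side26.png');snap('scene','scene26.png');snap('wrist','wrist26.png')
for n in ('side','scene'):
  for o in caps(n,.05,.28): 
    if .1<o[4]<.16:print(*o)
a=cv2.imread('pics/scene26.png')[100:270,240:450]; cv2.imwrite('pics/s26c.png',cv2.resize(a,None,fx=3.5,fy=3.5,interpolation=cv2.INTER_CUBIC))
E
python3 mv.py .5205 .3205 .16 1.597
```

```text
[105. 244.] 64 [0.5999 0.3292] [0.5964 0.324 ] 0.1141
[134. 266.] 110 [0.6112 0.1869] [0.6091 0.1787] 0.1352
[139. 243.] 119 [0.5488 0.1853] [0.5474 0.1778] 0.1353
[149. 275.] 115 [0.6135 0.124 ] [0.6108 0.1159] 0.1349
[156. 251.] 124 [0.551  0.1219] [0.5492 0.1138] 0.1351
[166. 285.] 125 [0.616  0.0603] [0.6128 0.0533] 0.1353
[173. 260.] 129 [0.5535 0.0581] [0.5511 0.0509] 0.1349
[165. 336.] 49 [0.5464 0.1853] [0.5532 0.1762] 0.1375
[175. 320.] 58 [0.5493 0.1221] [0.5543 0.115 ] 0.1378
[177. 352.] 59 [0.611  0.1877] [0.6151 0.1812] 0.137
[187. 305.] 57 [0.5518 0.0579] [0.5582 0.0516] 0.1367
[189. 337.] 50 [0.6109 0.1236] [0.619  0.1163] 0.1383
[201. 320.] 65 [0.6164 0.0611] [0.6191 0.0534] 0.1372
t 29.475 pos [0.5788 0.2443 0.1991] yaw 1.597 open 0.0135 F [-0.4  -0.77  0.09]
tx 0.0777 ty -0.0563 tz 0.0391 yaw -0.0000
```

View pics/s26c.png

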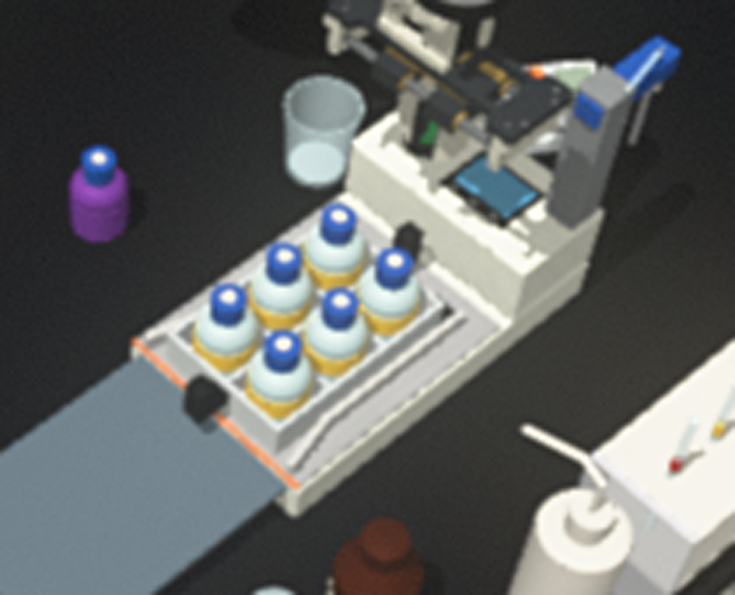

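View pics/wrist26.png

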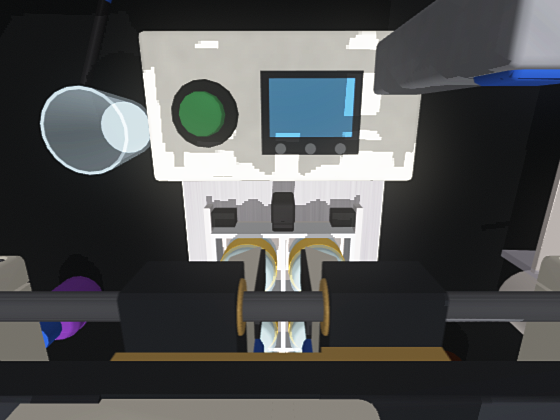

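The tray is home with its front wall touching both stops. The green button is at (112,201) in the wrist view. I'll turn the gripper 90° so its long body stays clear of the needle tower.

```bash
python3 - <<'E'
from h import *
z=np.load('pics/wrist_last.npz');p,d=z['p'],z['d']
hsv=cv2.cvtColor(p,cv2.COLOR_RGB2HSV); m=(hsv[...,0]>45)&(hsv[...,0]<80)&(hsv[...,1]>90); m[200:]=0
c=robot.get_calibration('wrist')
_,W=cloud('wrist'); q=W[m]; top=np.percentile(q[:,2],60); print(m.sum(),np.percentile(q[:,2],[5,50,95]))
t=q[abs(q[:,2]-np.median(q[:,2]))<.003]; print(t.mean(0),t.min(0),t.max(0))
E
```

```text
1619 [nan nan nan]<stdin>:6: RuntimeWarning: Mean of empty slice.
  ret = um.true_divide(
Traceback (most recent call last):
ValueError: zero-size array to reduction operation minimum which has no identity
```

```bash
python3 - <<'E'
from h import *
_,W=cloud('wrist'); p,_=cloud('wrist')
hsv=cv2.cvtColor(p,cv2.COLOR_RGB2HSV); m=(hsv[...,0]>45)&(hsv[...,0]<80)&(hsv[...,1]>90); m[200:]=0
q=W[m]; q=q[~np.isnan(q[:,0])]; 
t=q[abs(q[:,2]-np.percentile(q[:,2],70))<.003]; print(len(q),np.percentile(q[:,2],[5,50,95]),t.mean(0),t.min(0),t.max(0))
E
python3 mv.py .47 .25 .2 3.14
```

```text
1615 [0.12855419 0.13069933 0.13190277] [0.5234596  0.31926825 0.13067539] [0.50866836 0.30512674 0.12813078] [0.53783136 0.33331177 0.13283464]
t 29.475 pos [0.5788 0.2443 0.1991] yaw 1.597 open 0.0135 F [-0.4  -0.77  0.09]
tx 0.0085 ty -0.1086 tz -0.0009 yaw -1.5430
```

Emit:
{"name": "apply_moves", "arguments": {
  "plan": [
    {"tx": 0.0, "ty": -0.03, "tz": -0.005, "yaw": 0.0, "grip": -1.0},
    {"tx": 0.002, "ty": -0.07, "tz": -0.01, "yaw": -0.18, "grip": -1.0},
    {"tx": 0.004, "ty": -0.1, "tz": -0.01, "yaw": -0.36, "grip": -1.0},
    {"tx": 0.0085, "ty": -0.1086, "tz": -0.01, "yaw": -0.54, "grip": -1.0},
    {"tx": 0.0085, "ty": -0.1086, "tz": -0.01, "yaw": -0.72, "grip": -1.0},
    {"tx": 0.0085, "ty": -0.1086, "tz": -0.01, "yaw": -0.9, "grip": -1.0},
    {"tx": 0.0085, "ty": -0.1086, "tz": -0.01, "yaw": -1.08, "grip": -1.0},
    {"tx": 0.0085, "ty": -0.1086, "tz": -0.01, "yaw": -1.26, "grip": -1.0}
  ]
}}

```text
time: 30.48
tool_pos: [0.4698, 0.2497, 0.2084]
tool_rot: [-3.14, -0.003, 2.863]
contact_force: [0.4, -0.4, 0.8]
opening: 0.0006
```

```bash
python3 mv.py .523 .3195 .17 3.14
```

```text
t 30.475 pos [0.4698 0.2497 0.2084] yaw 2.8628 open 0.0006 F [ 0.36 -0.42  0.78]
tx -0.0320 ty 0.0817 tz 0.0384 yaw -0.2772
```

Emit:
{"name": "apply_moves", "arguments": {
  "plan": [
    {"tx": -0.01, "ty": 0.03, "tz": 0.0, "yaw": -0.14, "grip": -1.0},
    {"tx": -0.024, "ty": 0.06, "tz": 0.01, "yaw": -0.277, "grip": -1.0},
    {"tx": -0.032, "ty": 0.0817, "tz": 0.03, "yaw": -0.277, "grip": -1.0},
    {"tx": -0.032, "ty": 0.0817, "tz": 0.055, "yaw": -0.277, "grip": -1.0},
    {"tx": -0.032, "ty": 0.0817, "tz": 0.065, "yaw": -0.277, "grip": -1.0},
    {"tx": -0.032, "ty": 0.0817, "tz": 0.07, "yaw": -0.277, "grip": -1.0},
    {"tx": -0.032, "ty": 0.0817, "tz": 0.07, "yaw": -0.277, "grip": -1.0}
  ]
}}

```text
time: 31.35
tool_pos: [0.5243, 0.3192, 0.1404]
tool_rot: [3.141, 0.0, 3.134]
contact_force: [0.1, -0.3, 0.3]
opening: 0.0004
```

```bash
python3 mv.py .523 .3195 .13 3.14; python3 - <<'E'
from h import *
snap('side','side28.png');snap('wrist','wrist28.png')
a=cv2.imread('pics/side28.png')[20:220,140:360]; cv2.imwrite('pics/s28c.png',cv2.resize(a,None,fx=3,fy=3,interpolation=cv2.INTER_CUBIC))
E
```

```text
t 31.35 pos [0.5243 0.3192 0.1404] yaw 3.1336 open 0.0004 F [ 0.1  -0.31  0.32]
tx 0.0013 ty 0.0003 tz 0.0104 yaw -0.0064
```

View pics/s28c.png

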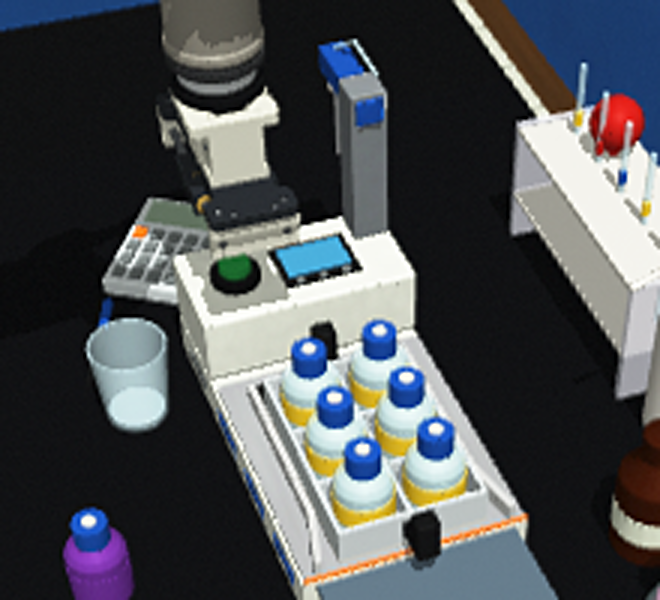

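View pics/wrist28.png

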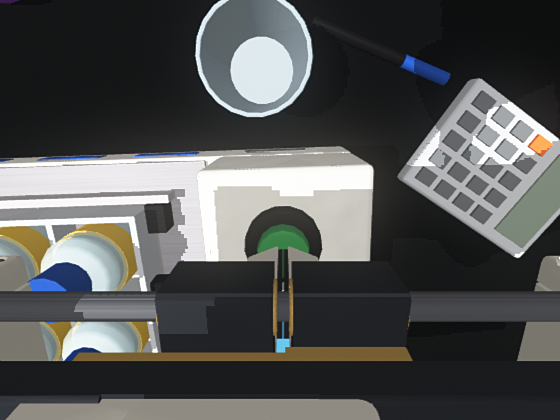

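The closed fingers are over the button, and the beaker is well clear. Pressing in small steps.

Emit:
{"name": "apply_moves", "arguments": {
  "plan": [
    {"tx": 0.001, "ty": 0.0, "tz": 0.008, "yaw": 0.0, "grip": -1.0},
    {"tx": 0.001, "ty": 0.0, "tz": 0.01, "yaw": 0.0, "grip": -1.0},
    {"tx": 0.001, "ty": 0.0, "tz": 0.012, "yaw": 0.0, "grip": -1.0},
    {"tx": 0.001, "ty": 0.0, "tz": 0.0135, "yaw": 0.0, "grip": -1.0},
    {"tx": 0.001, "ty": 0.0, "tz": 0.0135, "yaw": 0.0, "grip": -1.0}
  ]
}}

```text
time: 32.08
tool_pos: [0.5233, 0.3193, 0.127]
tool_rot: [3.142, 0.0, 3.134]
contact_force: [-1.1, -0.6, 5.3]
opening: 0.0005
```

Emit:
{"name": "apply_moves", "arguments": {
  "plan": [
    {"tx": 0.0, "ty": 0.0, "tz": 0.001, "yaw": 0.0, "grip": -1.0},
    {"tx": 0.0, "ty": 0.0, "tz": 0.002, "yaw": 0.0, "grip": -1.0},
    {"tx": 0.0, "ty": 0.0, "tz": 0.003, "yaw": 0.0, "grip": -1.0},
    {"tx": 0.0, "ty": 0.0, "tz": 0.003, "yaw": 0.0, "grip": -1.0}
  ]
}}

```text
time: 32.58
tool_pos: [0.5234, 0.3194, 0.1261]
tool_rot: [3.141, 0.002, 3.134]
contact_force: [-5.6, -2.5, 16.5]
opening: 0.0006
```

The button has bottomed out: 16.5 N at 0.126, with no further travel. Retreating.

Emit:
{"name": "apply_moves", "arguments": {
  "plan": [
    {"tx": 0.0, "ty": 0.0, "tz": -0.01, "yaw": 0.0, "grip": -1.0},
    {"tx": 0.0, "ty": 0.0, "tz": -0.05, "yaw": 0.0, "grip": -1.0},
    {"tx": 0.02, "ty": 0.0, "tz": -0.1, "yaw": 0.0, "grip": -1.0},
    {"tx": 0.06, "ty": 0.0, "tz": -0.13, "yaw": 0.0, "grip": -1.0},
    {"tx": 0.11, "ty": 0.0, "tz": -0.14, "yaw": 0.0, "grip": -1.0},
    {"tx": 0.15, "ty": 0.0, "tz": -0.14, "yaw": 0.0, "grip": -1.0},
    {"tx": 0.15, "ty": 0.0, "tz": -0.14, "yaw": 0.0, "grip": -1.0},
    {"tx": 0.15, "ty": 0.0, "tz": -0.14, "yaw": 0.0, "grip": -1.0}
  ]
}}

```text
time: 33.58
tool_pos: [0.374, 0.3207, 0.2637]
tool_rot: [3.141, 0.001, 3.134]
contact_force: [0.3, 0.1, 0.8]
opening: 0.0005
```

```bash
python3 mv.py .523 .3195 .13 3.14; python3 - <<'E'
from h import *
snap('side','side30.png');snap('scene','scene30.png')
for n in ('side','scene'):
  for o in caps(n,.05,.28): 
    if .08<o[4]<.16:print(*o)
a=cv2.imread('pics/scene30.png')[60:330,130:490]; cv2.imwrite('pics/s30c.png',cv2.resize(a,None,fx=2.2,fy=2.2,interpolation=cv2.INTER_CUBIC))
E
python3 m.py 30 | grep -E 'green|stop|orange|lug'
```

```text
t 33.575 pos [0.374  0.3207 0.2637] yaw 3.134 open 0.0005 F [0.25 0.1  0.82]
tx -0.1490 ty -0.0000 tz 0.1337 yaw -0.0060
[134. 266.] 111 [0.6117 0.1864] [0.6091 0.1788] 0.135
[139. 243.] 119 [0.5491 0.1851] [0.5475 0.1778] 0.1353
[149. 275.] 115 [0.6132 0.1248] [0.6109 0.1163] 0.1352
[156. 251.] 124 [0.551  0.1214] [0.5492 0.1137] 0.1348
[166. 285.] 123 [0.6157 0.0602] [0.6128 0.053 ] 0.1348
[174. 262.] 129 [0.5565 0.0545] [0.5544 0.0468] 0.1353
[197. 170.] 139 [0.3362 0.1026] [0.3361 0.096 ] 0.0855
[362. 309.] 205 [ 0.4933 -0.3995] [ 0.4916 -0.4035] 0.0855
[148. 268.] 65 [0.335  0.1023] [0.3409 0.0974] 0.0871
[165. 336.] 49 [0.5487 0.185 ] [0.5532 0.1765] 0.1363
[175. 320.] 57 [0.5501 0.1216] [0.5551 0.1141] 0.138
[177. 352.] 59 [0.6107 0.187 ] [0.615  0.1812] 0.137
[189. 305.] 57 [0.554  0.0536] [0.5609 0.0488] 0.1363
[189. 337.] 52 [0.6125 0.1243] [0.6187 0.1166] 0.1363
[201. 320.] 62 [0.6137 0.0599] [0.6188 0.0535] 0.1371
[273. 157.] 83 [ 0.4909 -0.4018] [ 0.4966 -0.4012] 0.0865
scene orange 48 1.3781377 [0.5872 0.0176 0.0466] 0.4883969762058406 0.6801463271048127
scene green 65 [0.5242 0.3155 0.1316] [0.5016 0.3015 0.1195] [0.5392 0.3332 0.1388]
scene lug [298. 214.] 96 [ 5.906e-01 -4.000e-04  8.670e-02] [ 0.579  -0.0119  0.066 ] [0.5972 0.0204 0.1047]
side orange 109 1.4926156 [0.5818 0.0177 0.0448] 0.4876522729689049 0.6840035997670655
side green 89 [0.5208 0.3137 0.1293] [0.5081 0.3015 0.1204] [0.5352 0.331  0.1369]
side lug [348. 184.] 44 [ 0.7578 -0.0041  0.0726] [ 0.7547 -0.0187  0.0602] [0.76   0.0137 0.0856]
side lug [281. 198.] 153 [ 0.5832 -0.0034  0.0846] [ 0.5745 -0.0122  0.0607] [0.5956 0.0231 0.1033]
```

View pics/s30c.png

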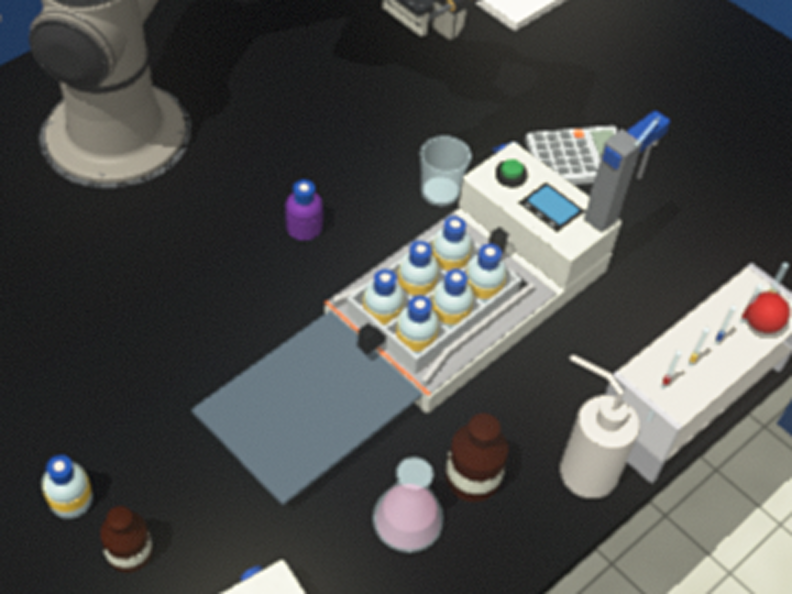

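View pics/side30.png

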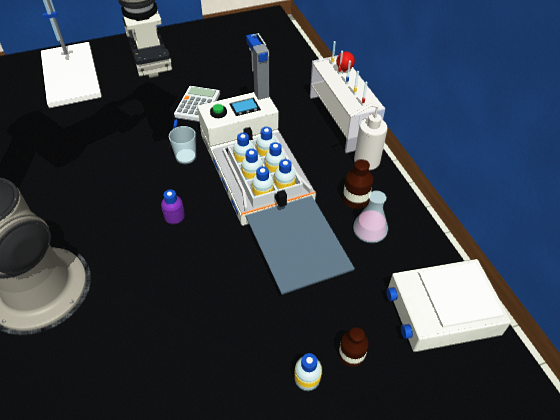

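The final views show the tray home, all six bottles in their cells with cap tops level at 0.135 to 0.137, the button back up, and the bystanders in place. The cell 1 bottle has shifted about 5 mm inside its cell. It is still upright and on the floor, well inside the 12 mm limit. Handing in.

```bash
python3 -c "
from cell import robot
print(robot.hand_in()); print(robot.observe()['time'])"
```

```text
the job is handed in; nothing more can be done
None
the job is handed in; nothing more can be done
```

The job is done and handed in at about 34 s of the 208 s allowed; no verdict was reported.

**What I did:** I put four spares into the empty cells 6, 3, 5 and 1, taking each by its cap; cells 2 and 4 were already full. I then pinched the front lug, raised the leading end about 13 mm (about 0.06 rad of tilt), and pulled the tray over the sill and level along the deck. It stopped against the end stops, where the force rose to 11 N with almost no further travel. Finally I pressed the start button to the bottom and backed the arm away.

**Last checks:**
- **Bottles:** all six cap tops were level at 0.135 to 0.137 m, where 0.134 m was expected.
- **Tray:** it was flat at sampler y of about 105 mm, which is home.
- **Button:** it bottomed at about 6 mm of travel with 16.5 N, and the last pictures show it back up.
- **Surroundings:** the purple decoy and the unused spare measured where they started, and the reagents and glassware looked unmoved in the last pictures.

**One thing that disagreed:** between the last two looks the bottle in cell 1 moved about 5 mm inside its cell while the robot was not near it. It was still upright, on the floor and about 6 mm from the cell point, inside the 12 mm limit.

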